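# Close up the leak-test manifold

### The arm

A 7-joint arm with a two-finger parallel gripper is mounted at the origin on a cart in front of the work surface, level with it; the furniture and walls round the work are solid. World frame = base frame: x ahead of the robot, y to its left, z up, the work surface at z = 0. Lengths are in m, angles in rad, forces in N, time in s.
With the tool pointing down it reaches from about 0.425 to 0.95 m from the base axis. Payload 4.7 kg.
Tool frame: the origin (TCP) lies midway between the tips of the shut fingers; the grasp point (between the pads) lies 19 mm behind it; z points along the fingers, y is the direction in which the jaws open and shut (so a half turn about z gives the same grasp; the last joint's range is limited). The gripper opens to 87 mm and grips with 3 to 60 N. Pads are 19 mm wide; open, the fingers measure 117 mm over their backs; the gripper's body (75 mm by 190 mm) begins 51 mm behind the grasp point.
Start: joints at [-1.251, 0.469, -0.049, 1.532, 0.024, 1.141, -0.082], TCP at [0.231, 0.634, 0.223] pointing down, gripper open.
Joint ranges: [-2.59, 2.59], [-0.33, 1.99], [-1.39, 1.29], [0.1, 2.45], [-1.04, 4.18], [0.21, 1.99], [-2.66, 2.66]. Speed limits (rad/s): [2.57, 2.57, 3.14, 3.14, 3.14, 3.14, 3.14].

### API

Orientations are given as a rotation vector (axis times angle).
In Python, from plant import get_state, snapshot, camera_model, hand_in gives the robot as it stands. The module is installed in compiled form; this text tells all that it offers.
- The arm moves only by the tool carry_out, never from a script. Its argument "deltas" is one flat list of numbers, 7 for each row, row after row: the shift along the tool's x, y, z in cm, then the turn, a rotation vector about the tool's x, y, z in degrees, then the opening in per cent of the stroke, from 0 (shut) to 100 (fully open). In form: [tx, ty, tz, rx, ry, rz, grip, tx, ty, tz, rx, ry, rz, grip, ...]. A call has 1 to 10 rows; each row shifts and turns the pose as measured when the row begins, along the tool's axes as they then stand; what a row does not reach is not made up. A row lasts 1/8 s, in which the tool goes at most 62.5 mm and 10.7 degrees, less where a joint would pass 70% of its speed; a pose out of reach is approached as far as the arm can. A call with a gripper value outside its range is refused whole. The fingers move at their own pace and stop on an object; "squeeze" is the grip in N (left out, the last holds). Time passes only in rows, so rows that do not move let the fingers close. It gives the time, the measured TCP pose, the force and the opening at its end, in the units of the state.
- get_state(): the state, without advancing time (a new reading comes with each control period).
- snapshot(name): name is "scene" or "top"; returns the picture (400x640x3 uint8, red, green, blue); there is no depth.
- camera_model(name): a dict with "fx", "fy", "cx", "cy" (pixels), "k1" (the pictures are not rectified: a ray, as slopes to the right and down, at radius r is drawn at 1 + k1 r^2 times it, then the intrinsics apply), "R" (3x3) and "t" (3): a world point X has camera coordinates R X + t. Camera axes: x right, y down, z forward; pixel columns grow to the right and rows downward; lengths in m; the calibration is good to about 2 mm. A picture is of the moment at which its call begins. camera_model takes no time and is no camera call.
- hand_in(): hands the job in, once; it reports no verdict.
The state is a dict: "time": time; "q": joint angles; "qd": joint speeds; "effort": joint torques, N m; "ee_pos": TCP position; "tcp_rot": TCP orientation; "wrist_force": force on the tool from outside, world axes, zero at the start; "ft_torque": the same for the moment, N m; "grip_width": finger opening in m.
Only numpy, scipy, OpenCV 4.12 (cv2) and the standard library are available. Lean on these libraries where they do the work, as an engineer would, in place of code of your own. Each camera call takes 0.05 s, during which the arm holds its last target. There are 200 camera calls.

### The job

Close up the leak-test manifold: lift each sealing cap off its fork on the rack (and take the one that stands on the bench, if there is one) and screw every cap fully home on a threaded stub of its own, any stub, by turning it backward (counter-clockwise from above) until you feel it drop a step into the thread and only then forward (clockwise) to the stop. When all the caps are down, push the comb-shaped keeper plate home over them, pushing on the middle of its flange because it jams when pushed off-centre, and leave the other things on the bench where they are.

Things in the scene. Friction and masses are not known exactly. Their poses are not given: they have to be found in the camera images.
- manifold: Fixed aluminium manifold on the bench, 218 x 260 mm; x points from the keeper's flange towards the stubs, y along the row of stubs, z up. Origin on the bench under the middle stub. Its block is 30 mm high and carries three alike threaded stubs 76 mm apart, each turned differently. In front of them (at -x) lies the keeper.
- port0 (a point): Foot of the stub at y = -76 mm, on its axis, 30 mm above the bench. A stub is a core 34 mm across, 37 mm high, coned at the top, with a three-start right-hand quick thread 44 mm across. Heights below are of a cap's origin above this point. Let go on a stub, a cap rests on top of the thread at 7 to 13 mm and as a rule only jams against teeth if turned forward.
- port1 (a point): Foot of the middle stub (y = 0), alike. Turned backward (counter-clockwise from above) on top of the thread, a cap climbs 4 mm per rad to about 12.6 mm; 0.14 to 0.38 rad further on it is over a gap and, free to fall, drops to 5.2 to 6.2 mm (the step). Gaps are 120 deg apart: at most 2.1 rad is needed. A cap that starts on a tooth first dips about 3 mm.
- port2 (a point): Foot of the stub at y = +76 mm, alike. In the gap teeth stop further backward turning. After the drop, turning forward (clockwise) by 1.05 to 1.35 rad screws the cap down to the stop, where its origin is about 1 mm above this point; play in the thread about 1 mm up and down and sideways.
- keeper (a joint): Slide of the keeper in m: 0 drawn back (caps free), 0.075 fully home over the caps, towards the manifold's +x. Takes 2 to 3 N when pushed in the middle and stays where left. Its guide tongue, 46 mm long, wedges when pushed more than about 25 mm off the centre line.
- push_mid (a point): Middle of the front face of the keeper's flange, at its rib, 94 mm above the bench; moves with it. The flange is an upright plate 252 mm wide, 73 to 109 mm above the bench. The comb plate behind it, 75 to 79 mm high, has three 24 mm slots for the caps' necks; it passes 2 mm over caps that are fully down, others block it. Drawn back, its tines end 60 mm in front of the stubs' axes.
- rack: Fixed grey rack, 200 mm wide, 87 mm high; three steel forks 76 mm apart along y, open to its -x; origin on the bench under the middle fork's seat. Prongs: tops 87 mm above the bench, 5 mm thick, 15 mm apart inside, 24 mm over all, reaching 22 mm in front of the seat to lips 6 mm high. Lift a cap 8 to 13 mm, then draw it 50 mm or more to -x. Back plate 40 mm behind the seats.
- cap_a: Dark steel sealing cap, hung by its neck on the rack's fork at y = -76 mm. Knurled body 54 mm across (z 0 to 42 mm, open below), neck 12 mm across (z 42 to 62), round grip knob 32 mm across (z 62 to 80). Origin: centre of the lower rim, z up; 25 mm above the bench when hung. About 0.14 kg.
- cap_b: Sealing cap like cap_a, at first on the middle fork. The bore of every cap is 46 mm wide for 12 mm from the rim, then 37 mm, 38 mm deep in all. Near the rim are three thread lugs 120 deg apart; their direction is not marked and differs from cap to cap.
- cap_c: Sealing cap like cap_a, at first on the fork at y = +76 mm.
- cap_d: Sealing cap like cap_a, at first standing upright on the bench on its rim.
- tape_roll: Bystander: roll of yellow tape lying flat, 63 mm across, 19 mm high. Origin under its centre.
- sleeve: Bystander: upright black sleeve with a brown top, 36 mm across, 104 mm high. Origin under its centre.
- marker: Bystander: short white marker lying on the bench, 17 x 50 x 17 mm. Origin under its centre.
Things that resemble listed ones, but are neither listed nor needed, are in the scene too. Leave any yellow look-alike of the cap_a alone. What is shaped like the cap_c but orange is not meant.

How it is judged:
By the outcome, as a careful person would: the job done as asked, in the order asked, and still so for the second after the job is handed in, with the robot touching nothing.
Of cap_a, cap_b, cap_c, cap_d only 2 to 3 are there at a start; the rules pass over those that are not, and their reading is None.
At some moment in a run one of cap_d may be knocked a few centimetres aside while the robot is not near it.
Once in a run the grip may slacken for a moment while it holds something.
It also fails if it takes over 210 s, if anything falls off the work surface, if the arm or the gripper's body presses on something with over 40 N, if the wrist force passes 120 N, or if a joint passes its speed limit or range.

## Working session

There is one attempt and no reset: what is moved stays moved. The work goes in short steps, Python scripts to look and compute and a tool call to move; the robot and the scene stay as the last step left them, time stands still between calls to the robot, and variables do not carry over. Pictures are saved under pics/ and viewed, about 12 in all and at most 16, crops included, and the job is handed in when it is done.

Besides the shell and the picture viewer there is one more tool, called by a JSON object that holds its "op" and its "data". carry_out: Moves the arm, as the interface text tells. Its arguments: {"type":"object","properties":{"deltas":{"type":"array","items":{"type":"number"}},"squeeze":{"type":"number"}},"required":["deltas"]}

```bash
mkdir -p pics
cat > h.py <<'E'
import numpy as np,cv2
from plant import get_state,snapshot,camera_model
from scipy.spatial.transform import Rotation as Ro
def ray(n,u,v):
    c=camera_model(n);R=np.array(c["R"]);t=np.array(c["t"])
    d=np.array([(u-c["cx"])/c["fx"],(v-c["cy"])/c["fy"]]);s=d.copy()
    for _ in range(20): s=d/(1+c["k1"]*(s@s))
    return -R.T@t,R.T@np.array([s[0],s[1],1.])
def plane(n,u,v,z):
    o,d=ray(n,u,v);return o+d*(z-o[2])/d[2]
def proj(n,X):
    c=camera_model(n);p=np.array(c["R"])@np.array(X)+np.array(c["t"]);s=p[:2]/p[2]
    s=s*(1+c["k1"]*(s@s));return np.array([s[0]*c["fx"]+c["cx"],s[1]*c["fy"]+c["cy"]])
def save(n,f,crop=None,k=1):
    im=snapshot(n)[:,:,::-1].copy();cv2.imwrite("pics/raw_"+f,im)
    if crop: a,b,c,d=crop;im=im[b:d,a:c]
    cv2.imwrite("pics/"+f,cv2.resize(im,None,fx=k,fy=k,interpolation=cv2.INTER_CUBIC))
def st():
    s=get_state();print(round(s["time"],2),"p",np.round(s["ee_pos"],4),"rot",np.round(s["tcp_rot"],3),"F",np.round(s["wrist_force"],1),"T",np.round(s["ft_torque"],2),"w",round(s["grip_width"],4),"q",np.round(s["q"],2));return s
E
python3 - <<'E'
from h import *
s=st();print(Ro.from_rotvec(s["tcp_rot"]).as_matrix().round(3))
for n in("scene","top"):
    save(n,n+"0.png",None,1.25);c=camera_model(n);print(n,c["fx"],c["k1"],(-np.array(c["R"]).T@np.array(c["t"])).round(3))
E
```

```text
0.0 p [0.2305 0.6338 0.2215] rot [-5.450e-01 -3.094e+00  3.000e-03] F [ 0.1 -0.4 -0.7] T [ 0.02  0.02 -0.  ] w 0.087 q [-1.25  0.47 -0.05  1.53  0.02  1.14 -0.08]
[[-0.94   0.342 -0.001]
 [ 0.342  0.94  -0.002]
 [-0.    -0.002 -1.   ]]
scene 411.7849647133419 -0.09349027989762008 [ 0.168 -0.799  0.574]
top 414.07959324050995 0.005056522820583477 [ 0.358 -0.022  1.362]
```

View pics/scene0.png

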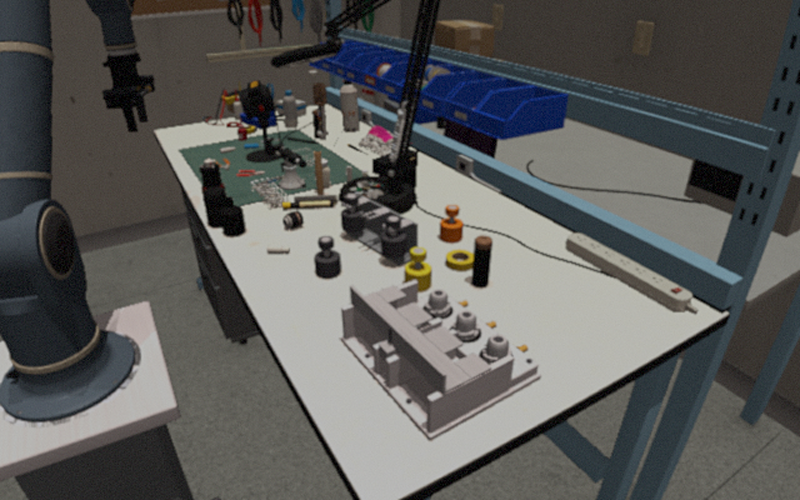

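View pics/top0.png

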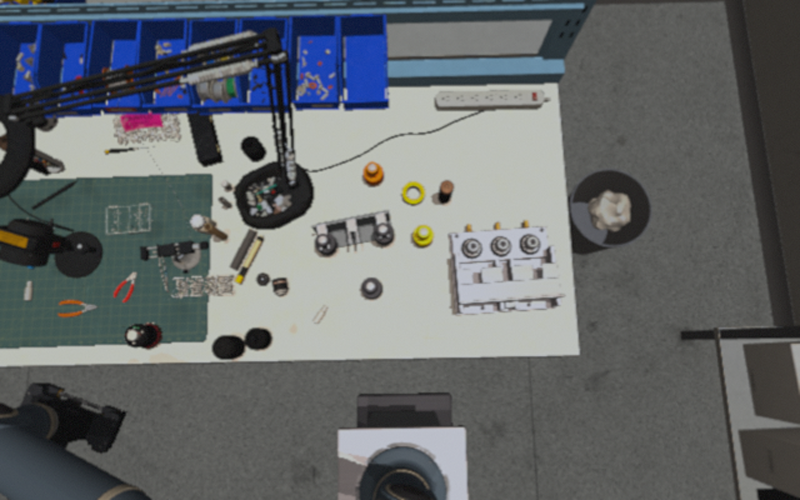

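The top view shows dark caps on the two end forks at (326,243) and (382,233), and a dark cap on the bench at (372,288). The middle fork is empty. The look-alikes are a yellow cap (423,236) and an orange cap (373,173), which I leave alone; the other dark round things are cups at (258,338) and (253,148). The manifold is at (505,270), with its stubs at (472,247), (502,244) and (532,242).

Run:
```python
import cv2
im=cv2.imread("pics/raw_top0.png");im=im[150:260,240:460];cv2.imwrite("pics/c1.png",cv2.resize(im,None,fx=3.6,fy=3.6,interpolation=cv2.INTER_CUBIC))
im=cv2.imread("pics/raw_scene0.png");im=im[150:350,240:440];cv2.imwrite("pics/c2.png",cv2.resize(im,None,fx=3,fy=3,interpolation=cv2.INTER_CUBIC))
```

```text
(no output)
```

View pics/c1.png

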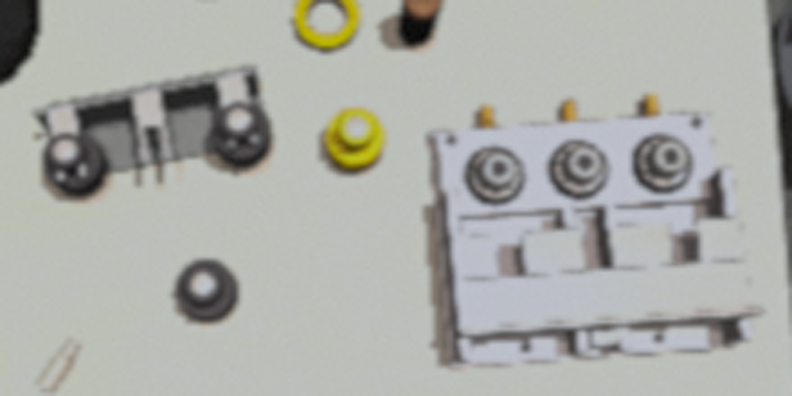

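View pics/c2.png

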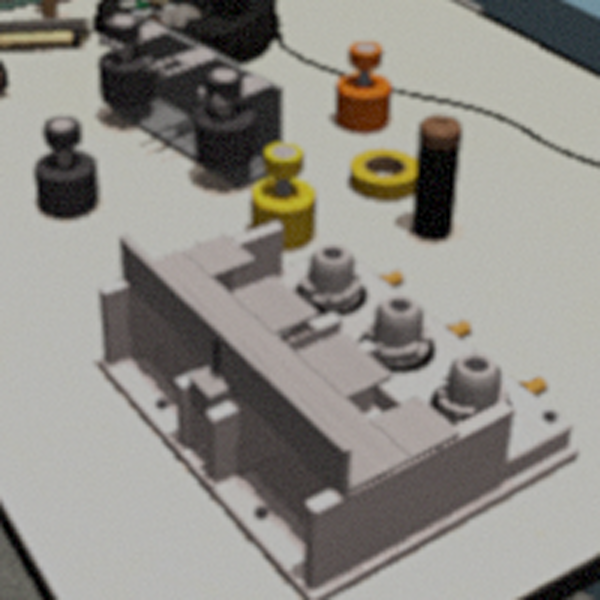

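Run:
```python
from h import *
o=np.array([240,150])
def P(x,y,z): u=np.array([x,y])/3.6+o; return plane("top",*u,z)
S=[P(503,159,.067),P(587,155,.067),P(671,153,.067)]
print("stubs",np.round(S,4),[np.linalg.norm(S[i+1]-S[i]).round(4) for i in(0,1)])
def tri(a,b):
    (o1,d1),(o2,d2)=ray("top",*(np.array(a)/3.6+o)),ray("scene",*(np.array(b)/3+[240,150]))
    A=np.stack([d1,-d2],1);s=np.linalg.lstsq(A,o2-o1,rcond=None)[0]
    p,q=o1+s[0]*d1,o2+s[1]*d2;return ((p+q)/2).round(4),np.linalg.norm(p-q).round(4)
print("capd top",P(205,284,.080)," tri",tri((205,284),(62,128)))
print("capc top(left)",P(66,150,.105),tri((66,150),(122,25)))
print("capa top(right)",P(240,118,.105),tri((240,118),(222,78)))
print("stub tri",tri((503,159),(332,254)),tri((587,155),(400,304)),tri((671,153),(475,365)))
# precise circle detection in the top picture
im=cv2.imread("pics/raw_top0.png");g=cv2.cvtColor(im,cv2.COLOR_BGR2GRAY)
g=cv2.resize(g[150:260,240:460],None,fx=6,fy=6,interpolation=cv2.INTER_CUBIC)
c=cv2.HoughCircles(cv2.GaussianBlur(g,(0,0),3),cv2.HOUGH_GRADIENT,1,40,param1=80,param2=22,minRadius=15,maxRadius=60)
print((c[0]*[.6,.6,1]).round(0).tolist())
print("flange ends (bottom right, left top)",P(762,312,.109),P(455,332,.109))
```

```text
stubs [[ 0.6049 -0.1954  0.067 ]
 [ 0.6071 -0.2696  0.067 ]
 [ 0.6074 -0.3437  0.067 ]] [np.float64(0.0742), np.float64(0.074)]
capd top [0.49775489 0.06780456 0.08      ]  tri (array([0.4999, 0.0677, 0.0746]), np.float64(0.0032))
capc top(left) [0.61298805 0.18515938 0.105     ] (array([0.6153, 0.186 , 0.0982]), np.float64(0.0019))
capa top(right) [0.63821717 0.03493004 0.105     ] (array([0.6393, 0.0352, 0.1   ]), np.float64(0.0))
stub tri (array([ 0.6027, -0.1943,  0.0649]), np.float64(0.0059)) (array([ 0.606 , -0.2691,  0.0659]), np.float64(0.0028)) (array([ 0.608 , -0.3443,  0.0642]), np.float64(0.0))
[[207.0, 291.0, 53.0], [494.0, 175.0, 49.0], [663.0, 163.0, 52.0], [576.0, 169.0, 48.0], [326.0, 21.0, 30.0], [238.0, 118.0, 21.0], [64.0, 150.0, 20.0]]
flange ends (bottom right, left top) [ 0.4624358  -0.40019439  0.109     ] [ 0.45043054 -0.14321827  0.109     ]
```

{"op": "carry_out", "data": {"deltas": [0,0,-4.5,0,0,10,100,0,0,-4.5,0,0,10,100,0,0,-4,0,0,10,100,0,0,0,0,0,10,100,0,0,0,0,0,10,100,0,0,0,0,0,10,100,0,0,0,0,0,10,60], "squeeze": 20}}

```text
time: 0.98
ee_pos: [0.2301, 0.6324, 0.3511]
tcp_rot: [2.262, 2.174, -0.015]
wrist_force: [0.1, 0.5, -0.5]
grip_width: 0.0828
```

```bash
cat >> h.py <<'E'
def yaw(s): 
    R=Ro.from_rotvec(s["tcp_rot"]).as_matrix();return np.degrees(np.arctan2(R[1,1],R[0,1]))
def go(X,yw=None):
    "shift in tool axes (cm), small levelling turn + cw turn (deg) to reach X with tool-y heading yw"
    s=st();R=Ro.from_rotvec(s["tcp_rot"]).as_matrix();d=R.T@(np.array(X)-s["ee_pos"])*100
    print("yaw",yaw(s).round(1),"shift cm",d.round(2),"len",np.linalg.norm(d).round(1))
    y=np.radians(yaw(s) if yw is None else yw);yv=np.array([np.cos(y),np.sin(y),0]);z=np.array([0,0,-1.])
    T=np.stack([np.cross(yv,z),yv,z],1);print("turn deg",np.degrees(Ro.from_matrix(R.T@T).as_rotvec()).round(2))
E
python3 -c "
from h import *
go([.498,.068,.35],-80)"
```

```text
0.97 p [0.2301 0.6324 0.3511] rot [ 2.262  2.174 -0.015] F [ 0.1  0.5 -0.5] T [-0.08  0.11  0.02] w 0.0828 q [-1.42  0.4   0.21  1.36 -0.08  1.4  -1.26]
yaw -2.3 shift cm [-55.32  29.02   0.57] len 62.5
turn deg [ 0.23  0.61 77.71]
```

{"op": "carry_out", "data": {"deltas": [-5.5,2.9,0,0,0,0,60,-5.5,2.9,0,0,0,0,60,-5.5,2.9,0,0,0,0,60,-5.5,2.9,0,0,0,0,60,-5.5,2.9,0,0,0,0,60,-5.5,2.9,0,0,0,0,60,-5.5,2.9,0,0,0,0,60,-5.5,2.9,0,0,0,0,60,-5.5,2.9,0,0,0,0,60,-5.5,2.9,0,0,0,0,60]}}

```text
time: 2.22
ee_pos: [0.4966, 0.0702, 0.3516]
tcp_rot: [2.25, 2.185, -0.023]
wrist_force: [1.1, 1.2, -0.3]
grip_width: 0.0522
```

{"op": "carry_out", "data": {"deltas": [0,0,4,0,0,10,60,0,0,4,0,0,10,60,0,0,4,0,0,10,60,0,0,3,0,0,10,60,0,0,3,0,0,10,60,0,0,2,0,0,10,60,0,0,0,0,0,10,60,0,0,0,0,0,8,60]}}

```text
time: 3.22
ee_pos: [0.495, 0.0598, 0.1443]
tcp_rot: [3.121, 0.192, -0.015]
wrist_force: [-0.6, -0.1, 0.0]
grip_width: 0.0518
```

Run:
```python
from h import *
go([.499,.068,.12],-80)
save("top","t2.png",(270,195,350,255),8)
```

```text
3.23 p [0.495  0.0598 0.1443] rot [ 3.121  0.192 -0.015] F [-0.6 -0.1  0. ] T [-0.03  0.13 -0.  ] w 0.0518 q [-0.86  0.35  0.81  2.06 -0.31  0.87 -1.33]
yaw -82.9 shift cm [ 0.53 -0.8   2.41] len 2.6
turn deg [ 0.8   0.61 -2.94]
```

View pics/t2.png

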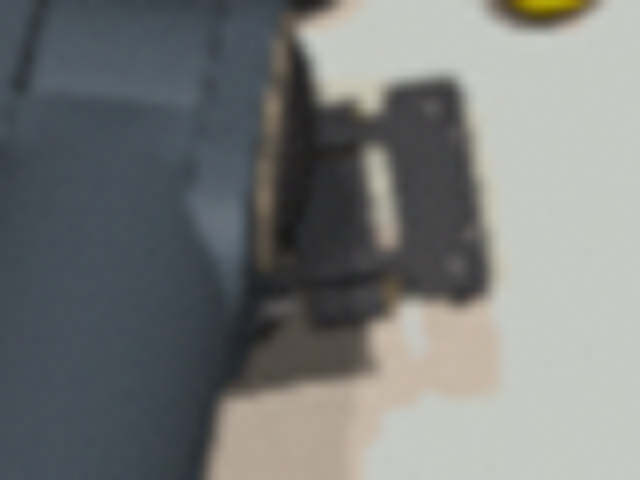

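{"op": "carry_out", "data": {"deltas": [0.5,-0.8,1,0.8,0.6,-3,60,0,0,1.4,0,0,0,60,0,0,0,0,0,0,60]}}

```text
time: 3.65
ee_pos: [0.4981, 0.0684, 0.1185]
tcp_rot: [3.128, 0.279, -0.003]
wrist_force: [-0.5, 0.1, -0.2]
grip_width: 0.0521
```

Run:
```python
from h import *
go([.499,.068,.054],-80)
save("scene","s3.png",(210,130,330,250),5)
```

```text
3.65 p [0.4981 0.0684 0.1185] rot [ 3.128e+00  2.790e-01 -3.000e-03] F [-0.5  0.1 -0.2] T [-0.08  0.15  0.01] w 0.0521 q [-0.82  0.39  0.76  2.07 -0.37  0.81 -1.24]
yaw -79.8 shift cm [0.09 0.06 6.45] len 6.5
turn deg [0.03 0.11 0.21]
```

View pics/s3.png

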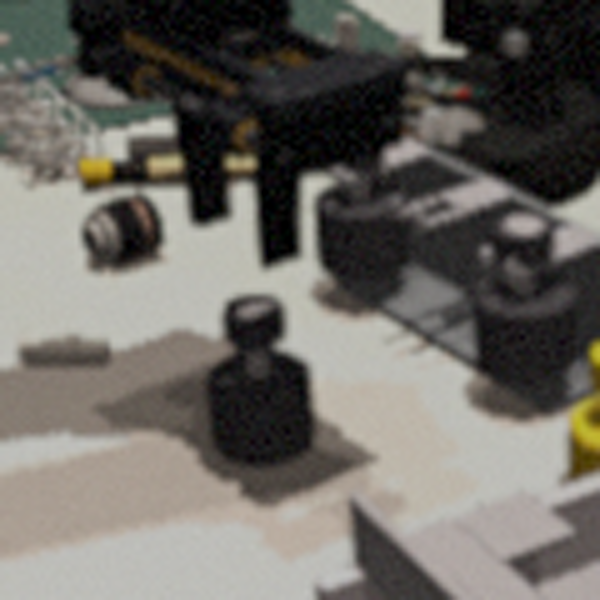

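{"op": "carry_out", "data": {"deltas": [0.1,0,3.2,0,0,0,60,0,0,3.2,0,0,0,60,0,0,0,0,0,0,60,0,0,0,0,0,0,10,0,0,0,0,0,0,10,0,0,0,0,0,0,10,0,0,0,0,0,0,10], "squeeze": 25}}

```text
time: 4.58
ee_pos: [0.5039, 0.0688, 0.0588]
tcp_rot: [-3.127, -0.279, -0.014]
wrist_force: [-0.3, 0.0, -0.7]
grip_width: 0.0314
```

Run:
```python
from h import *
go([.499,.068,.20],-98)
```

```text
4.58 p [0.5039 0.0688 0.0588] rot [-3.127 -0.279 -0.014] F [-0.3  0.  -0.7] T [-0.07  0.13  0.01] w 0.0314 q [-0.74  0.49  0.67  2.11 -0.48  0.69 -1.14]
yaw -79.8 shift cm [ -0.37  -0.02 -14.12] len 14.1
turn deg [-0.14 -0.51 18.2 ]
```

{"op": "carry_out", "data": {"deltas": [0,0,0,0,0,0,50,0,0,0,0,0,0,50,-0.5,0,0.5,0,-0.5,0,50,0,0,0.1,0,0,0,50,0,0,0,0,0,0,10,0,0,0,0,0,0,10,0,0,0,0,0,0,10,0,0,0,0,0,0,10], "squeeze": 25}}

```text
time: 5.58
ee_pos: [0.4988, 0.0681, 0.0526]
tcp_rot: [-3.128, -0.279, 0.0]
wrist_force: [0.2, 1.0, 0.1]
grip_width: 0.0311
```

{"op": "carry_out", "data": {"deltas": [0,0,-3,0,0,0,10,0,0,-3,0,0,0,10,0,0,-3,0,0,0,10,0,0,-3,0,0,0,10,0,0,-3,0,0,0,10,0,0,0,0,0,0,10]}}

```text
time: 6.32
ee_pos: [0.4972, 0.0669, 0.2054]
tcp_rot: [3.129, 0.277, -0.007]
wrist_force: [-0.5, 0.4, -1.8]
grip_width: 0.0312
```

Run:
```python
from h import *
go([.59,-.195,.20],-80)
```

```text
6.33 p [0.4972 0.0669 0.2054] rot [ 3.129  0.277 -0.007] F [-0.5  0.4 -1.8] T [-0.06  0.15  0.04] w 0.0312 q [-0.92  0.26  0.85  1.99 -0.23  0.99 -1.36]
yaw -79.9 shift cm [ 4.53 27.42  0.51] len 27.8
turn deg [-0.01  0.24  0.13]
```

{"op": "carry_out", "data": {"deltas": [0.8,4.6,0,0,0,0,10,0.8,4.6,0,0,0,0,10,0.8,4.6,0,0,0,0,10,0.8,4.6,0,0,0,0,10,0.8,4.6,0,0,0,0,10,0.5,4.4,0,0,0,0,10,0,0,0,0,0,0,10]}}

```text
time: 7.2
ee_pos: [0.5878, -0.199, 0.193]
tcp_rot: [-3.125, -0.286, 0.032]
wrist_force: [0.4, 0.4, -1.2]
grip_width: 0.031
```

Run:
```python
from h import *
go([.605,-.195,.16],-80)
```

```text
7.2 p [ 0.5878 -0.199   0.193 ] rot [-3.125 -0.286  0.032] F [ 0.4  0.4 -1.2] T [-0.02  0.14 -0.01] w 0.031 q [-0.31  0.52  0.81  1.72 -0.4   1.1  -0.76]
yaw -79.5 shift cm [ 1.84 -0.07  3.26] len 3.7
turn deg [-0.27  1.16  0.47]
```

{"op": "carry_out", "data": {"deltas": [1.8,-0.1,1.6,-0.3,1.1,0,10,0,0,1.6,0,0,0,10,0,0,0,0,0,0,10]}}

```text
time: 7.58
ee_pos: [0.6022, -0.1928, 0.1552]
tcp_rot: [-3.125, -0.286, 0.013]
wrist_force: [0.2, -0.6, -1.4]
grip_width: 0.0311
```

Run:
```python
from h import *
go([.605,-.195,.16],-80)
save("scene","s4.png",(300,180,440,300),5)
```

```text
7.58 p [ 0.6022 -0.1928  0.1552] rot [-3.125 -0.286  0.013] F [ 0.2 -0.6 -1.4] T [-0.05  0.14  0.01] w 0.0311 q [-0.3   0.57  0.78  1.74 -0.45  1.04 -0.74]
yaw -79.5 shift cm [ 0.23  0.27 -0.48] len 0.6
turn deg [-0.23  0.44  0.46]
```

View pics/s4.png

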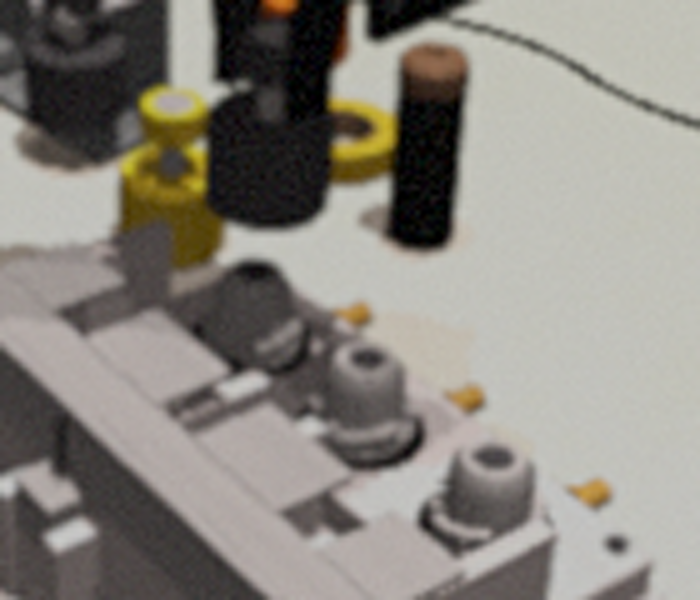

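Run:
```python
from h import *
from scipy.optimize import least_squares
sc=np.array([[352.4,234.4],[373.6,251.4],[398.6,271.4]])
tp=np.array([[503,159],[587,155],[671,153]])/3.6+[240,150]
for n,p in(("scene",sc),("top",tp)): print(n,np.round([plane(n,*q,.067) for q in p],4).tolist())
def model(v):
    x,y,a=v;return [np.array([x-np.sin(a)*k,y+np.cos(a)*k,.067]) for k in(.076,0,-.076)]
for ws,wt in((1,0),(0,1),(1,1)):
    f=lambda v:np.concatenate([np.r_[(proj("scene",X)-s)*ws,(proj("top",X)-t)*wt] for X,s,t in zip(model(v),sc,tp)])
    r=least_squares(f,[.606,-.27,.03]);print(ws,wt,r.x.round(4),r.fun.round(1),np.round(model(r.x),4).tolist())
s=get_state();print("cap mid proj, seen 353.8",proj("scene",s["ee_pos"]-[0,0,.032]),"top-face edge",proj("scene",s["ee_pos"]-[0,0,.052]))
```

```text
scene [[0.6016, -0.1974, 0.067], [0.604, -0.2704, 0.067], [0.6065, -0.3465, 0.067]]
top [[0.6049, -0.1954, 0.067], [0.6071, -0.2696, 0.067], [0.6074, -0.3437, 0.067]]
1 0 [ 0.6041 -0.2712  0.0248] [-0.3 -0.6 -0.   0.   0.3  0.2  0.   0.   0.   0.3  0.   0. ] [[0.6022, -0.1952, 0.067], [0.6041, -0.2712, 0.067], [0.606, -0.3471, 0.067]]
0 1 [ 0.6065 -0.2695  0.0176] [ 0.  -0.  -0.6 -0.1  0.  -0.  -0.   0.2  0.  -0.   0.6 -0.1] [[0.6052, -0.1936, 0.067], [0.6065, -0.2695, 0.067], [0.6078, -0.3455, 0.067]]
1 1 [ 0.6052 -0.2702  0.0218] [-0.1 -1.  -0.4  0.4  0.4 -0.3  0.2  0.6  0.1 -0.2  0.8  0.1] [[0.6036, -0.1942, 0.067], [0.6052, -0.2702, 0.067], [0.6069, -0.3462, 0.067]]
cap mid proj, seen 353.8 [352.61169762 210.79184055] top-face edge [352.290718   218.81453957]
```

{"op": "carry_out", "data": {"deltas": [0.1,0.15,2,-0.2,0.4,0,10,0,0,1.2,0,0,0,10,0,0,0,0,0,0,10]}}

```text
time: 8.0
ee_pos: [0.6044, -0.1935, 0.1248]
tcp_rot: [3.128, 0.288, 0.005]
wrist_force: [1.5, 0.5, -1.7]
grip_width: 0.0311
```

Run:
```python
from h import *
go([.6036,-.1945,.105],-80)
```

```text
8.0 p [ 0.6044 -0.1935  0.1248] rot [3.128 0.288 0.005] F [ 1.5  0.5 -1.7] T [-0.05  0.21 -0.03] w 0.0311 q [-0.28  0.6   0.76  1.77 -0.49  0.97 -0.71]
yaw -79.5 shift cm [-0.1   0.08  1.98] len 2.0
turn deg [ 0.02 -0.17  0.54]
```

{"op": "carry_out", "data": {"deltas": [-0.1,0.1,0.6,0,0,0,10,0,0,0.6,0,0,0,10,0,0,0.6,0,0,0,10,0,0,0,0,0,0,10]}}

```text
time: 8.5
ee_pos: [0.6052, -0.196, 0.109]
tcp_rot: [3.127, 0.288, 0.012]
wrist_force: [-1.7, 0.3, -1.3]
grip_width: 0.031
```

Run:
```python
from h import *
go([.6036,-.1945,.095],-80)
```

```text
8.5 p [ 0.6052 -0.196   0.109 ] rot [3.127 0.288 0.012] F [-1.7  0.3 -1.3] T [-0.08  0.65 -0.02] w 0.031 q [-0.26  0.61  0.74  1.78 -0.51  0.94 -0.7 ]
yaw -79.5 shift cm [-0.14 -0.18  1.4 ] len 1.4
turn deg [ 0.14 -0.42  0.54]
```

{"op": "carry_out", "data": {"deltas": [-0.15,0,0.4,0,0,0,10,0,0,0.5,0,0,0,10,0,0,0.3,0,0,0,10,0,0,0,0,0,0,10]}}

```text
time: 9.0
ee_pos: [0.6055, -0.1947, 0.0996]
tcp_rot: [-3.126, -0.288, -0.018]
wrist_force: [-2.5, 0.2, -0.4]
grip_width: 0.0313
```

Run:
```python
from h import *
go([.6036,-.1945,.095],-80)
```

```text
9.0 p [ 0.6055 -0.1947  0.0996] rot [-3.126 -0.288 -0.018] F [-2.5  0.2 -0.4] T [0.08 0.65 0.02] w 0.0313 q [-0.26  0.62  0.73  1.79 -0.52  0.92 -0.69]
yaw -79.5 shift cm [-0.18 -0.06  0.46] len 0.5
turn deg [-0.07 -0.68  0.54]
```

{"op": "carry_out", "data": {"deltas": [-0.2,0,0.3,0,-0.6,0,10,-0.1,0,0.3,0,0,0,10,0,0,0.3,0,0,0,10,0,0,0,0,0,0,10]}}

```text
time: 9.5
ee_pos: [0.6047, -0.1935, 0.0948]
tcp_rot: [-3.122, -0.291, -0.008]
wrist_force: [-3.4, 2.0, 0.5]
grip_width: 0.0309
```

Run:
```python
from h import *
go([.6036,-.1945,.095],-80)
```

```text
9.5 p [ 0.6047 -0.1935  0.0948] rot [-3.122 -0.291 -0.008] F [-3.4  2.   0.5] T [0.22 1.06 0.09] w 0.0309 q [-0.25  0.63  0.73  1.79 -0.52  0.92 -0.68]
yaw -79.3 shift cm [-0.13  0.08 -0.02] len 0.1
turn deg [-0.3  -0.32  0.66]
```

{"op": "carry_out", "data": {"deltas": [0,0,0,0,0,0,50,0,0,0,0,0,0,50,-0.1,0.1,0,-0.3,-0.3,-10,50,0,0,0,0,0,-10,50,0,0,0,0,0,-10,50,0,0,0,0,0,-10,50,0,0,0,0,0,-10,50,0,0,0,0,0,-10,50,0,0,0,0,0,-10,50,0,0,0,0,0,-10,50]}}

```text
time: 10.75
ee_pos: [0.6055, -0.1959, 0.0902]
tcp_rot: [2.154, 2.279, -0.004]
wrist_force: [-0.3, -0.1, -1.1]
grip_width: 0.0437
```

Run:
```python
from h import *
go([.6036,-.1945,.090],0)
```

```text
10.75 p [ 0.6055 -0.1959  0.0902] rot [ 2.154  2.279 -0.004] F [-0.3 -0.1 -1.1] T [-0.03  0.12  0.  ] w 0.0437 q [-0.01  0.56  0.35  1.77 -0.24  0.85  0.51]
yaw 3.2 shift cm [ 0.15 -0.18  0.02] len 0.2
turn deg [0.13 0.36 3.23]
```

{"op": "carry_out", "data": {"deltas": [0,0,0,0,0,0,10,0,0,0,0,0,0,10,0,0,0,0,0,0,10,0,0,0,0,0,0,10], "squeeze": 12}}

```text
time: 11.25
ee_pos: [0.6053, -0.1969, 0.0896]
tcp_rot: [2.163, 2.27, -0.006]
wrist_force: [-0.8, 1.0, 0.4]
grip_width: 0.0316
```

Run:
```python
from h import *
go([.6036,-.1945,.090],0)
save("scene","s5.png",(300,150,440,300),4)
```

```text
11.25 p [ 0.6053 -0.1969  0.0896] rot [ 2.163  2.27  -0.006] F [-0.8  1.   0.4] T [0.05 0.24 0.03] w 0.0316 q [-0.01  0.56  0.36  1.77 -0.24  0.85  0.5 ]
yaw 2.8 shift cm [ 0.25 -0.16 -0.04] len 0.3
turn deg [0.11 0.4  2.76]
```

View pics/s5.png

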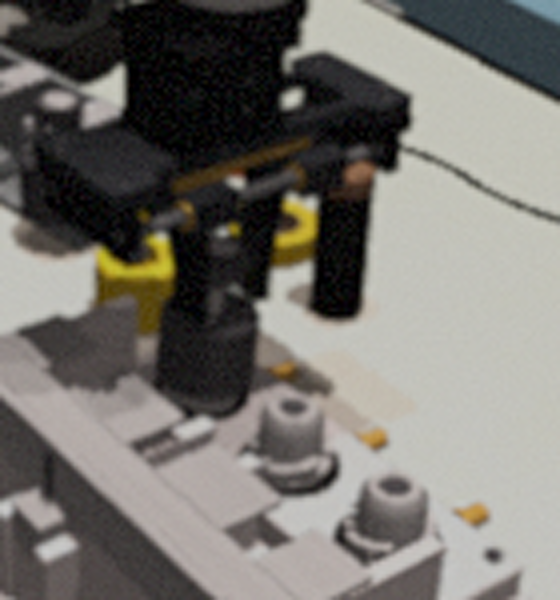

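{"op": "carry_out", "data": {"deltas": [0.2,0,0,0,0,-4,10,0,0,0.05,0,0,-8,10,0,0,0.05,0,0,-8,10,0,0,0.05,0,0,-8,10,0,0,0.05,0,0,-8,10], "squeeze": 20}}

```text
time: 11.92
ee_pos: [0.6072, -0.1932, 0.0871]
tcp_rot: [1.329, 2.838, -0.006]
wrist_force: [-0.3, 2.5, 3.8]
grip_width: 0.0312
```

Run:
```python
from h import *
go([.605,-.1945,.090],0)
```

```text
11.93 p [ 0.6072 -0.1932  0.0871] rot [ 1.329  2.838 -0.006] F [-0.3  2.5  3.8] T [ 0.68  0.09 -0.17] w 0.0312 q [ 0.1   0.54  0.19  1.77 -0.12  0.83  1.04]
yaw 39.8 shift cm [ 0.04 -0.26 -0.29] len 0.4
turn deg [ 0.18  0.49 39.82]
```

{"op": "carry_out", "data": {"deltas": [0,-0.1,0,0,0,-8,10,0,0,0.05,0,0,-8,10,0,0,0.05,0,0,-8,10]}}

```text
time: 12.3
ee_pos: [0.6077, -0.1899, 0.0862]
tcp_rot: [0.689, 3.057, -0.001]
wrist_force: [-0.3, 2.2, 0.2]
grip_width: 0.0314
```

{"op": "carry_out", "data": {"deltas": [0,0,0,0,0,-8,10,0,0,0.05,0,0,-8,10,0,0,0.05,0,0,-8,10]}}

```text
time: 12.68
ee_pos: [0.6054, -0.1868, 0.0865]
tcp_rot: [0.025, 3.14, 0.005]
wrist_force: [-5.2, 0.9, 8.1]
grip_width: 0.0309
```

Run:
```python
from h import *
go([.605,-.1945,.090],0)
```

```text
12.68 p [ 0.6054 -0.1868  0.0865] rot [0.025 3.14  0.005] F [-5.2  0.9  8.1] T [ 0.42  1.23 -0.45] w 0.0309 q [ 0.26  0.54 -0.04  1.76  0.02  0.84  1.77]
yaw 89.1 shift cm [ 0.03 -0.77 -0.36] len 0.8
turn deg [ 0.21 -0.1  89.08]
```

{"op": "carry_out", "data": {"deltas": [0,-0.4,-0.05,0,0,0,10,0,-0.3,0,0,0,0,10,0,0,0,0,0,0,10]}}

```text
time: 13.05
ee_pos: [0.6052, -0.1882, 0.087]
tcp_rot: [-0.025, -3.141, -0.018]
wrist_force: [-1.6, 0.8, 2.0]
grip_width: 0.0311
```

Run:
```python
from h import *
go([.605,-.1945,.090],0)
```

```text
13.05 p [ 0.6052 -0.1882  0.087 ] rot [-0.025 -3.141 -0.018] F [-1.6  0.8  2. ] T [ 0.43  0.39 -0.05] w 0.0311 q [ 0.27  0.54 -0.04  1.76  0.01  0.85  1.78]
yaw 89.1 shift cm [ 0.01 -0.62 -0.31] len 0.7
turn deg [ 0.5  -0.53 89.08]
```

{"op": "carry_out", "data": {"deltas": [0,-0.6,0,0,0,0,10,0,-0.4,0,0,0,0,10,0,0,0,0,0,0,10,0,0,0,0,0,0,50,0,0,0,0,0,0,50]}}

```text
time: 13.68
ee_pos: [0.606, -0.1946, 0.0869]
tcp_rot: [-0.023, -3.141, -0.025]
wrist_force: [0.4, 0.5, -0.9]
grip_width: 0.0412
```

Run:
```python
from h import *
go([.605,-.1945,.090],0)
save("scene","s6.png",(320,180,400,260),7)
```

```text
13.68 p [ 0.606  -0.1946  0.0869] rot [-0.023 -3.141 -0.025] F [ 0.4  0.5 -0.9] T [ 0.05  0.04 -0.  ] w 0.0412 q [ 0.28  0.55 -0.04  1.75  0.01  0.85  1.8 ]
yaw 89.2 shift cm [ 0.1   0.02 -0.31] len 0.3
turn deg [ 0.7  -0.72 89.16]
```

View pics/s6.png

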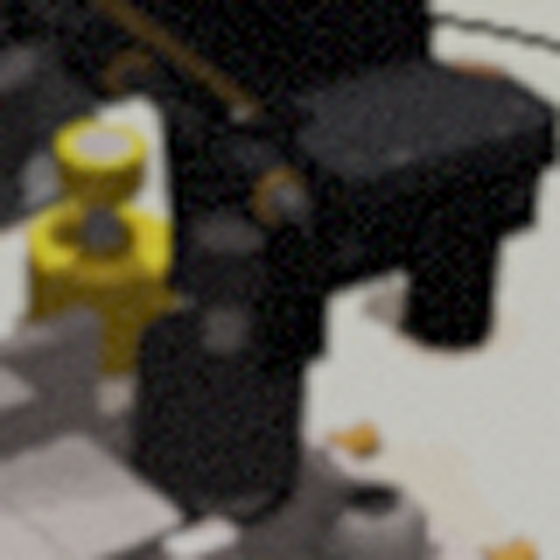

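{"op": "carry_out", "data": {"deltas": [0,0,0,0.7,-0.7,10,60,0,0,0,0,0,10,60,0,0,0,0,0,10,60,0,0,0,0,0,10,60,0,0,0,0,0,10,60,0,0,0,0,0,10,60,0,0,0,0,0,10,60,0,0,0,0,0,10,60,0,0,0,0,0,10,60]}}

```text
time: 14.85
ee_pos: [0.6067, -0.2046, 0.0867]
tcp_rot: [2.288, 2.127, 0.008]
wrist_force: [-0.2, -0.6, -0.1]
grip_width: 0.0523
```

Run:
```python
from h import *
go([.605,-.1945,.087],-90)
```

```text
14.85 p [ 0.6067 -0.2046  0.0867] rot [2.288 2.127 0.008] F [-0.2 -0.6 -0.1] T [-0.05  0.05 -0.06] w 0.0523 q [-0.02  0.56  0.38  1.78 -0.27  0.83  0.42]
yaw -4.2 shift cm [ 1.   -0.24 -0.04] len 1.0
turn deg [ 1.11 -0.33 85.8 ]
```

{"op": "carry_out", "data": {"deltas": [1.0,-0.2,0,1.1,-0.3,0,60,0.1,0,0,0,0,10,60,0.1,0,0,0,0,10,60,0.1,-0.05,0,0,0,10,60,0.1,-0.05,0,0,0,10,60,0.1,-0.1,0,0,0,10,60,0.05,-0.1,0,0,0,10,60,0,0,0,0,0,0,60]}}

```text
time: 15.85
ee_pos: [0.6073, -0.1835, 0.0856]
tcp_rot: [3.05, 0.693, -0.019]
wrist_force: [-0.7, -0.5, 0.0]
grip_width: 0.0523
```

Run:
```python
from h import *
go([.605,-.1945,.087],-60)
```

```text
15.85 p [ 0.6073 -0.1835  0.0856] rot [ 3.05   0.693 -0.019] F [-0.7 -0.5  0. ] T [-0.07  0.08 -0.01] w 0.0523 q [-0.24  0.63  0.67  1.79 -0.46  0.89 -0.5 ]
yaw -64.4 shift cm [-0.68  0.9  -0.12] len 1.1
turn deg [ 0.6   0.86 -4.38]
```

{"op": "carry_out", "data": {"deltas": [-0.7,0.9,0,0.6,0.9,0,60,0,0,0,0,0,0,60]}}

```text
time: 16.1
ee_pos: [0.6047, -0.1955, 0.0859]
tcp_rot: [-3.061, -0.706, -0.003]
wrist_force: [0.6, -0.3, -0.8]
grip_width: 0.0522
```

Run:
```python
from h import *
go([.605,-.1945,.087],-60)
```

```text
16.1 p [ 0.6047 -0.1955  0.0859] rot [-3.061e+00 -7.060e-01 -3.000e-03] F [ 0.6 -0.3 -0.8] T [-0.06  0.14 -0.04] w 0.0522 q [-0.21  0.62  0.65  1.79 -0.47  0.89 -0.46]
yaw -64.0 shift cm [ 0.07 -0.08 -0.11] len 0.2
turn deg [ 0.01 -0.1  -4.01]
```

{"op": "carry_out", "data": {"deltas": [0,0,0,0,0,0,10,0,0,0,0,0,0,10,0,0,0,0,0,0,10,0,0,0,0,0,0,10]}}

```text
time: 16.6
ee_pos: [0.6031, -0.1919, 0.0862]
tcp_rot: [-3.051, -0.709, 0.001]
wrist_force: [-0.9, 0.1, 2.4]
grip_width: 0.0309
```

{"op": "carry_out", "data": {"deltas": [0,0,0.03,0,0,-10,10,0,0,0.03,0,0,-10,10,0,0,0.03,0,0,-10,10]}}

```text
time: 16.98
ee_pos: [0.6032, -0.1899, 0.0881]
tcp_rot: [-2.749, -1.493, -0.005]
wrist_force: [-4.3, 4.0, 7.5]
grip_width: 0.0308
```

Run:
```python
from h import *
go([.605,-.1945,.087],-60)
```

```text
16.98 p [ 0.6032 -0.1899  0.0881] rot [-2.749 -1.493 -0.005] F [-4.3  4.   7.5] T [ 0.56  1.08 -0.27] w 0.0308 q [-0.12  0.58  0.51  1.78 -0.37  0.88 -0.01]
yaw -33.0 shift cm [-0.29  0.4   0.1 ] len 0.5
turn deg [-0.67 -0.38 27.02]
```

{"op": "carry_out", "data": {"deltas": [0,0,0,0,0,-10,10,0,0,0,0,0,-10,10,0,0,0.03,0,0,-10,10], "squeeze": 25}}

```text
time: 17.35
ee_pos: [0.6011, -0.189, 0.0876]
tcp_rot: [-2.248, -2.172, -0.008]
wrist_force: [-0.7, 0.3, -2.0]
grip_width: 0.0305
```

Run:
```python
from h import *
go([.6045,-.1905,.087],-60)
```

```text
17.35 p [ 0.6011 -0.189   0.0876] rot [-2.248 -2.172 -0.008] F [-0.7  0.3 -2. ] T [0.09 0.19 0.01] w 0.0305 q [-0.02  0.56  0.37  1.78 -0.27  0.86  0.44]
yaw -2.0 shift cm [-0.14  0.35  0.06] len 0.4
turn deg [-0.83 -0.54 58.03]
```

{"op": "carry_out", "data": {"deltas": [-0.1,0.3,0.3,-0.8,-0.5,-2,10,0,0,0.3,0,0,-2,10,0,0,0.3,0,0,0,10]}}

```text
time: 17.73
ee_pos: [0.602, -0.1901, 0.0845]
tcp_rot: [-2.185, -2.251, -0.016]
wrist_force: [-8.1, 4.3, 21.3]
grip_width: 0.0305
```

Run:
```python
from h import *
go([.6045,-.1905,.087],-60)
```

```text
17.73 p [ 0.602  -0.1901  0.0845] rot [-2.185 -2.251 -0.016] F [-8.1  4.3 21.3] T [ 0.78  1.97 -0.14] w 0.0305 q [-0.01  0.56  0.35  1.79 -0.26  0.84  0.5 ]
yaw 1.7 shift cm [-0.04  0.25 -0.25] len 0.4
turn deg [-0.11 -0.65 61.71]
```

{"op": "carry_out", "data": {"deltas": [0,0,-0.1,0,-0.5,0,50,0,0.2,0,0,0,0,50,0,0,0,0,0,0,50]}}

```text
time: 18.1
ee_pos: [0.6051, -0.1907, 0.0861]
tcp_rot: [2.189, 2.246, 0.007]
wrist_force: [-0.6, -1.1, 0.6]
grip_width: 0.0428
```

Run:
```python
from h import *
go([.6045,-.1905,.084],-60)
save("scene","s7.png",(320,180,400,260),7)
im=cv2.imread("pics/raw_s7.png")[:,:,0].astype(int)
```

```text
18.1 p [ 0.6051 -0.1907  0.0861] rot [2.189 2.246 0.007] F [-0.6 -1.1  0.6] T [-0.08  0.1   0.05] w 0.0428 q [-0.02  0.56  0.36  1.78 -0.25  0.84  0.48]
yaw 1.5 shift cm [ 0.02 -0.06  0.21] len 0.2
turn deg [ 0.4  -0.19 61.47]
```

View pics/s7.png

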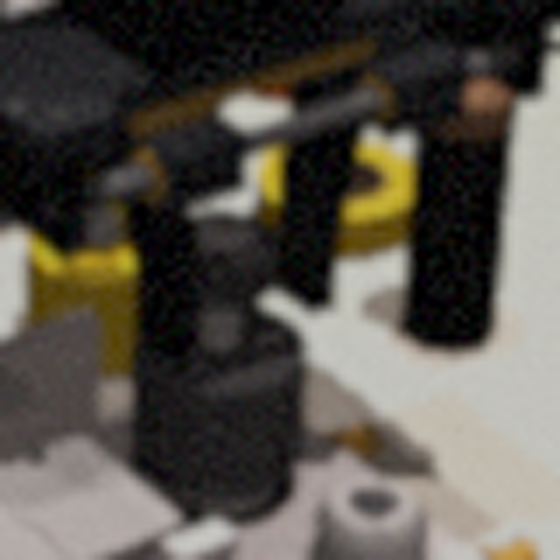

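Run:
```python
from h import *
c=np.array([.6045,-.1905]);cam=np.array([.168,-.799]);d=(cam-c)/np.linalg.norm(cam-c)
for h in(1,5.7,9,12):
    z=.030+h/1000
    P=[np.r_[c+.027*d,z],np.r_[c+.027*d,z+.042],np.r_[c+.016*d,z+.08],np.r_[c-.016*d,z+.08]]
    print(h,[((proj("scene",p)-[320,180])*7).round(0).tolist() for p in P])
for f in("s6","s7"):
    g=cv2.cvtColor(cv2.imread(f"pics/raw_{f}.png"),cv2.COLOR_BGR2GRAY)
    print(f,[int(x) for x in g[205:262,349:356].mean(1)])
```

```text
1 [[216.0, 512.0], [221.0, 401.0], [226.0, 276.0], [228.0, 220.0]]
5.7 [[217.0, 500.0], [221.0, 388.0], [226.0, 262.0], [228.0, 207.0]]
9 [[217.0, 492.0], [222.0, 379.0], [227.0, 253.0], [229.0, 198.0]]
12 [[217.0, 484.0], [222.0, 371.0], [227.0, 244.0], [229.0, 190.0]]
s6 [9, 16, 12, 10, 18, 24, 37, 53, 58, 57, 47, 30, 23, 24, 26, 24, 24, 25, 31, 44, 55, 57, 55, 56, 49, 31, 21, 25, 25, 21, 23, 24, 24, 22, 26, 24, 26, 27, 22, 23, 26, 25, 25, 24, 22, 29, 45, 55, 59, 89, 129, 145, 134, 107, 87, 100, 132]
s7 [43, 58, 105, 153, 162, 118, 59, 50, 58, 57, 49, 34, 30, 28, 27, 21, 25, 25, 34, 41, 55, 53, 52, 52, 46, 31, 23, 31, 42, 52, 52, 42, 30, 29, 27, 30, 32, 29, 30, 31, 30, 28, 29, 28, 34, 35, 49, 56, 64, 110, 160, 175, 161, 134, 116, 121, 142]
```

{"op": "carry_out", "data": {"deltas": [0,0,0.1,0.4,-0.2,0,10,0,0,0,0,0,0,10,0,0,0,0,0,0,10,0,0,0,0,0,0,10]}}

```text
time: 18.65
ee_pos: [0.6024, -0.1908, 0.0844]
tcp_rot: [-2.192, -2.247, 0.011]
wrist_force: [-1.1, -0.2, 2.9]
grip_width: 0.0303
```

{"op": "carry_out", "data": {"deltas": [0,0,0.07,0,0,10,10,0,0,0.07,0,0,10,10,0,0,0.07,0,0,10,10]}}

```text
time: 19.02
ee_pos: [0.6025, -0.1923, 0.0814]
tcp_rot: [2.711, 1.584, -0.012]
wrist_force: [0.9, -3.3, 1.6]
grip_width: 0.0306
```

Run:
```python
from h import *
go([.6045,-.1905,.084],-60)
im=cv2.imread("pics/raw_s4.png");g=cv2.cvtColor(im,cv2.COLOR_BGR2GRAY)
c=np.array([.6022,-.1928]);cam=np.array([.168,-.799]);d=(cam-c)/np.linalg.norm(cam-c)
print("s4 rim pred",proj("scene",np.r_[c+.027*d,.1026]),[int(x) for x in g[210:235,350:357].mean(1)])
```

```text
19.02 p [ 0.6025 -0.1923  0.0814] rot [ 2.711  1.584 -0.012] F [ 0.9 -3.3  1.6] T [-0.57  0.23  0.63] w 0.0306 q [-0.11  0.59  0.5   1.79 -0.35  0.86  0.03]
yaw -29.4 shift cm [ 0.25  0.09 -0.26] len 0.4
turn deg [-1.00e-02  4.70e-01  3.06e+01]
s4 rim pred [351.72647919 226.42546327] [23, 23, 25, 26, 24, 22, 25, 23, 27, 24, 26, 26, 22, 24, 24, 77, 152, 191, 195, 194, 190, 170, 121, 66, 46]
```

{"op": "carry_out", "data": {"deltas": [0.1,0,0.05,0,0.4,10,10,0.1,0,0.05,0,0,10,10,0,0,0.05,0,0,10,10], "squeeze": 35}}

```text
time: 19.4
ee_pos: [0.6044, -0.1922, 0.081]
tcp_rot: [3.029, 0.818, -0.005]
wrist_force: [-3.3, -1.7, 5.7]
grip_width: 0.0307
```

Run:
```python
from h import *
go([.6035,-.1905,.084],-60)
```

```text
19.4 p [ 0.6044 -0.1922  0.081 ] rot [ 3.029  0.818 -0.005] F [-3.3 -1.7  5.7] T [-0.17  1.11  0.86] w 0.0307 q [-0.2   0.62  0.64  1.79 -0.46  0.88 -0.4 ]
yaw -59.8 shift cm [ 0.01 -0.19 -0.3 ] len 0.4
turn deg [0.17 0.22 0.21]
```

{"op": "carry_out", "data": {"deltas": [0,0,0,0,0,0,60,0,0,0,0,0,0,60,0,0,-3,0,0,0,60,0,0,-2.5,0,0,0,60,0,0,0,0,0,0,0,0,0,0,0,0,0,0,0,0,0,0,0,0,0,0,0,0,0,0,0,0]}}

```text
time: 20.4
ee_pos: [0.6044, -0.1911, 0.1329]
tcp_rot: [3.027, 0.828, -0.008]
wrist_force: [0.7, 0.6, -0.3]
grip_width: 0.02
```

Run:
```python
from h import *
go([.604,-.1905,.117],-60)
```

```text
20.4 p [ 0.6044 -0.1911  0.1329] rot [ 3.027  0.828 -0.008] F [ 0.7  0.6 -0.3] T [-0.05  0.13  0.03] w 0.02 q [-0.24  0.56  0.68  1.76 -0.41  0.97 -0.44]
yaw -59.4 shift cm [ 0.01 -0.07  1.59] len 1.6
turn deg [0.14 0.33 0.59]
```

{"op": "carry_out", "data": {"deltas": [0,0,0.9,0,0,0,0,0,0,0.5,0,0,0,0,0,0,0.3,0,0,0,0,0,0,0.3,0,0,0,0]}}

```text
time: 20.9
ee_pos: [0.6062, -0.1913, 0.1148]
tcp_rot: [3.027, 0.828, -0.002]
wrist_force: [-4.1, 4.1, 24.3]
grip_width: 0.0006
```

{"op": "carry_out", "data": {"deltas": [0,0,0.3,0,0,0,0,0,0,0.2,0,0,0,0]}}

```text
time: 21.15
ee_pos: [0.6083, -0.1908, 0.1153]
tcp_rot: [3.029, 0.83, 0.007]
wrist_force: [-4.9, 2.9, 10.9]
grip_width: 0.0004
```

{"op": "carry_out", "data": {"deltas": [0,0,-2.5,0,0,0,0,2,3.5,0,0,0,0,0,2,3.5,0,0,0,0,0,0,0,0,0,0,0,0]}}

```text
time: 21.65
ee_pos: [0.6801, -0.2307, 0.1415]
tcp_rot: [3.029, 0.832, 0.008]
wrist_force: [-0.7, 0.2, -0.3]
grip_width: 0.0003
```

Run:
```python
from h import *
go([.606,-.267,.075],-60)
save("scene","s8.png",(300,170,400,260),6)
```

```text
21.65 p [ 0.6801 -0.2307  0.1415] rot [3.029 0.832 0.008] F [-0.7  0.2 -0.3] T [-0.03  0.21 -0.04] w 0.0003 q [-0.14  0.68  0.65  1.53 -0.45  1.08 -0.41]
yaw -59.3 shift cm [-8.26 -0.68  6.61] len 10.6
turn deg [ 0.11 -0.28  0.72]
```

View pics/s8.png

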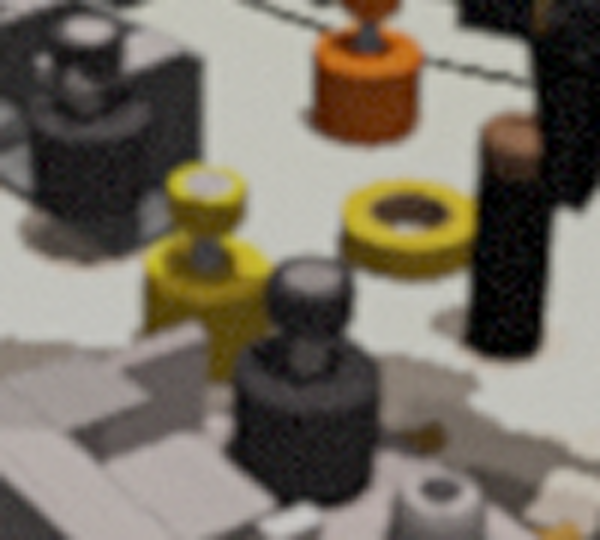

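Run:
```python
from h import *
for f in("s6","s7","s8"):
    g=cv2.cvtColor(cv2.imread(f"pics/raw_{f}.png"),cv2.COLOR_BGR2GRAY)
    print(f,[int(x) for x in g[205:262,350:354].mean(1)])
```

```text
s6 [10, 16, 13, 8, 18, 31, 44, 56, 61, 57, 49, 31, 25, 24, 25, 26, 25, 26, 34, 50, 63, 64, 65, 65, 56, 38, 23, 25, 25, 25, 23, 22, 24, 22, 27, 25, 25, 27, 22, 21, 28, 24, 23, 27, 22, 28, 41, 54, 66, 110, 154, 170, 151, 112, 89, 107, 141]
s7 [11, 34, 93, 150, 165, 112, 55, 51, 58, 60, 52, 30, 27, 29, 28, 23, 24, 25, 36, 49, 64, 62, 62, 63, 55, 33, 23, 27, 41, 52, 54, 44, 30, 29, 25, 30, 34, 31, 28, 30, 30, 28, 28, 26, 34, 35, 48, 57, 74, 125, 172, 181, 158, 119, 100, 111, 141]
s8 [191, 192, 192, 193, 193, 193, 184, 154, 113, 126, 137, 138, 130, 104, 66, 40, 30, 28, 27, 32, 33, 42, 57, 64, 62, 62, 58, 41, 37, 54, 63, 61, 60, 48, 37, 30, 31, 31, 28, 28, 30, 30, 26, 26, 29, 27, 31, 26, 59, 125, 173, 181, 158, 119, 101, 113, 142]
```

{"op": "carry_out", "data": {"deltas": [-4.1,-0.3,0,0,0,0,0,-4.1,-0.4,2,0,0,0,0,0,0,2,0,0,0,0]}}

```text
time: 22.08
ee_pos: [0.6012, -0.2646, 0.1003]
tcp_rot: [-3.027, -0.834, -0.007]
wrist_force: [-0.3, 0.7, -0.1]
grip_width: 0.0003
```

Run:
```python
from h import *
go([.606,-.267,.075],-60)
```

```text
22.07 p [ 0.6012 -0.2646  0.1003] rot [-3.027 -0.834 -0.007] F [-0.3  0.7 -0.1] T [-0.07  0.14  0.  ] w 0.0003 q [-0.08  0.63  0.64  1.72 -0.46  0.94 -0.29]
yaw -59.2 shift cm [0.27 0.46 2.53] len 2.6
turn deg [-0.06 -0.27  0.8 ]
```

{"op": "carry_out", "data": {"deltas": [0.3,0.4,1.5,0,0,0,0,0,0,0.6,0,0,0,0,0,0,0.3,0,0,0,0]}}

```text
time: 22.45
ee_pos: [0.6071, -0.263, 0.0736]
tcp_rot: [-3.022, -0.839, -0.006]
wrist_force: [-0.1, -0.3, 1.5]
grip_width: 0.0008
```

{"op": "carry_out", "data": {"deltas": [0,0,0.3,0,0,0,0,0,0,0.3,0,0,0,0]}}

```text
time: 22.7
ee_pos: [0.6084, -0.2626, 0.0677]
tcp_rot: [-3.022, -0.841, -0.008]
wrist_force: [-0.1, 0.2, 0.9]
grip_width: 0.0007
```

{"op": "carry_out", "data": {"deltas": [0,0,0.3,0,0,0,0,0,0,0.2,0,0,0,0]}}

```text
time: 22.95
ee_pos: [0.6084, -0.2626, 0.0675]
tcp_rot: [-3.02, -0.841, -0.01]
wrist_force: [-3.1, 1.7, 9.0]
grip_width: 0.0003
```

Run:
```python
from h import *
c=np.array([.6022,-.1952]);cam=np.array([.168,-.799]);d=(cam-c)/np.linalg.norm(cam-c)
for h in(1,5.5,9,12):
    z=.030+h/1000
    P=[np.r_[c+.027*d,z],np.r_[c+.016*d,z+.062],np.r_[c+.016*d,z+.08],np.r_[c-.016*d,z+.08]]
    print(h,[proj("scene",p).round(1).tolist() for p in P])
```

```text
1 [[351.2, 254.6], [352.3, 227.9], [352.6, 220.7], [352.9, 212.7]]
5.5 [[351.3, 253.0], [352.4, 226.1], [352.7, 218.9], [353.0, 210.9]]
9 [[351.3, 251.7], [352.4, 224.7], [352.7, 217.5], [353.1, 209.5]]
12 [[351.4, 250.5], [352.5, 223.5], [352.8, 216.2], [353.1, 208.3]]
```

{"op": "carry_out", "data": {"deltas": [0,0,-4,0,0,0,0,0,0,-3,0,0,0,0]}}

```text
time: 23.2
ee_pos: [0.6071, -0.2625, 0.1375]
tcp_rot: [-3.017, -0.84, -0.005]
wrist_force: [0.1, -0.1, 0.5]
grip_width: 0.0005
```

Run:
```python
from h import *
go([.6045,-.1905,.12],-60)
```

```text
23.2 p [ 0.6071 -0.2625  0.1375] rot [-3.017 -0.84  -0.005] F [ 0.1 -0.1  0.5] T [-0.08  0.11 -0.05] w 0.0005 q [-0.1   0.6   0.66  1.68 -0.43  1.02 -0.32]
yaw -58.9 shift cm [ 3.49 -6.28  1.82] len 7.4
turn deg [-0.49 -0.31  1.11]
```

{"op": "carry_out", "data": {"deltas": [1.7,-3.1,-0.5,0,0,0,60,1.7,-3.1,0,0,0,0,60,0,0,0,0,0,0,60,0,0,0,0,0,0,60], "squeeze": 40}}

```text
time: 23.7
ee_pos: [0.6063, -0.193, 0.1479]
tcp_rot: [-3.023, -0.838, -0.017]
wrist_force: [-0.8, 0.7, -0.5]
grip_width: 0.0327
```

Run:
```python
from h import *
go([.6045,-.1905,.086],-60)
```

```text
23.7 p [ 0.6063 -0.193   0.1479] rot [-3.023 -0.838 -0.017] F [-0.8  0.7 -0.5] T [-0.06  0.11 -0.  ] w 0.0327 q [-0.23  0.54  0.68  1.74 -0.41  0.99 -0.42]
yaw -59.0 shift cm [-0.09 -0.3   6.19] len 6.2
turn deg [-0.07 -0.64  0.99]
```

{"op": "carry_out", "data": {"deltas": [-0.1,-0.3,1.5,0,-0.6,0,60,0,0,1.5,0,0,0,60,0,0,1.5,0,0,0,60,0,0,1.4,0,0,0,60]}}

```text
time: 24.2
ee_pos: [0.603, -0.194, 0.0845]
tcp_rot: [3.029, 0.833, -0.002]
wrist_force: [0.3, 0.3, -0.4]
grip_width: 0.052
```

Run:
```python
from h import *
go([.6045,-.1905,.086],-60)
```

```text
24.2 p [ 0.603  -0.194   0.0845] rot [ 3.029e+00  8.330e-01 -2.000e-03] F [ 0.3  0.3 -0.4] T [-0.11  0.09  0.04] w 0.052 q [-0.2   0.62  0.64  1.79 -0.46  0.89 -0.39]
yaw -59.3 shift cm [ 0.3  -0.22 -0.15] len 0.4
turn deg [-0.    0.08  0.74]
```

{"op": "carry_out", "data": {"deltas": [0.3,-0.2,0,0,0,0,60,0,0,0,0,0,0,10,0,0,0,0,0,0,10,0,0,0,0,0,0,10,0,0,0,0,0,0,10]}}

```text
time: 24.82
ee_pos: [0.6044, -0.1905, 0.0838]
tcp_rot: [-3.029, -0.832, 0.004]
wrist_force: [-1.0, 0.2, -1.7]
grip_width: 0.0303
```

{"op": "carry_out", "data": {"deltas": [0,0,0.06,0,0,10,10,0,0,0.06,0,0,10,10]}}

```text
time: 25.08
ee_pos: [0.604, -0.1911, 0.0827]
tcp_rot: [3.129, 0.277, -0.003]
wrist_force: [0.1, -1.7, -3.5]
grip_width: 0.0303
```

Run:
```python
from h import *
go([.6045,-.1905,.084],-60)
```

```text
25.07 p [ 0.604  -0.1911  0.0827] rot [ 3.129e+00  2.770e-01 -3.000e-03] F [ 0.1 -1.7 -3.5] T [-0.51  0.16  0.07] w 0.0303 q [-0.26  0.65  0.73  1.79 -0.53  0.91 -0.69]
yaw -79.9 shift cm [ 0.06 -0.05 -0.13] len 0.2
turn deg [-1.000e-02  1.100e-01 -1.989e+01]
```

{"op": "carry_out", "data": {"deltas": [0,0,0.12,0,0,10,10,0,0,0.1,0,0,10,10,0,0,0.1,0,0,10,10]}}

```text
time: 25.45
ee_pos: [0.6041, -0.1939, 0.0803]
tcp_rot: [3.084, -0.569, 0.002]
wrist_force: [-2.1, -3.8, -0.5]
grip_width: 0.03
```

Run:
```python
from h import *
go([.6045,-.1905,.084],-60)
```

```text
25.45 p [ 0.6041 -0.1939  0.0803] rot [ 3.084e+00 -5.690e-01  2.000e-03] F [-2.1 -3.8 -0.5] T [-0.96  0.58  0.18] w 0.03 q [-0.34  0.71  0.86  1.8  -0.65  0.94 -1.13]
yaw -110.9 shift cm [-0.08 -0.33 -0.37] len 0.5
turn deg [ 3.400e-01  2.000e-02 -5.091e+01]
```

{"op": "carry_out", "data": {"deltas": [0,-0.3,0.06,0,0,10,10,0,0,0.06,0,0,10,10,0,0,0.05,0,0,8,10]}}

```text
time: 25.82
ee_pos: [0.6059, -0.1996, 0.0809]
tcp_rot: [2.835, -1.307, 0.021]
wrist_force: [0.1, -5.7, -3.6]
grip_width: 0.0279
```

Run:
```python
from h import *
go([.6045,-.1905,.084],-60)
```

```text
25.82 p [ 0.6059 -0.1996  0.0809] rot [ 2.835 -1.307  0.021] F [ 0.1 -5.7 -3.6] T [-1.01  0.06  0.41] w 0.0279 q [-0.41  0.77  0.99  1.8  -0.75  0.99 -1.54]
yaw -139.5 shift cm [-0.78 -0.48 -0.33] len 1.0
turn deg [  1.37  -0.5  -79.5 ]
```

{"op": "carry_out", "data": {"deltas": [0,0,0,0,0,0,60,0,0,0,0,0,0,60,-0.8,-0.5,0,1.3,-0.5,0,60,0,0,0,0,0,-10,60,0,0,0,0,0,-10,60,0,0,0,0,0,-10,60,0,0,0,0,0,-10,60,0,0,0,0,0,-10,60]}}

```text
time: 26.82
ee_pos: [0.6034, -0.1842, 0.0814]
tcp_rot: [-3.131, -0.073, -0.028]
wrist_force: [-0.6, 0.6, 1.3]
grip_width: 0.0521
```

Run:
```python
from h import *
go([.6045,-.1905,.083],-80)
save("scene","s9.png")
g=cv2.cvtColor(cv2.imread("pics/raw_s9.png"),cv2.COLOR_BGR2GRAY)
print([int(x) for x in g[205:262,350:354].mean(1)])
```

```text
26.82 p [ 0.6034 -0.1842  0.0814] rot [-3.131 -0.073 -0.028] F [-0.6  0.6  1.3] T [-0.06  0.23 -0.  ] w 0.0521 q [-0.29  0.65  0.75  1.82 -0.58  0.9  -0.78]
yaw -87.3 shift cm [ 0.08  0.63 -0.17] len 0.7
turn deg [-0.44 -1.07 -7.34]
[24, 14, 17, 11, 12, 24, 48, 67, 72, 51, 51, 59, 79, 99, 97, 61, 37, 26, 25, 26, 26, 29, 39, 52, 59, 62, 61, 53, 42, 23, 22, 23, 19, 26, 27, 21, 24, 23, 26, 26, 21, 28, 27, 26, 23, 25, 23, 21, 58, 124, 170, 178, 153, 109, 87, 107, 141]
```

{"op": "carry_out", "data": {"deltas": [0.1,0.6,0,-0.4,-1,0,60,0,0,0,0,0,0,60,0,0,0,0,0,0,10,0,0,0,0,0,0,10,0,0,0,0,0,0,10,0,0,0,0,0,0,10]}}

```text
time: 27.62
ee_pos: [0.6046, -0.19, 0.0818]
tcp_rot: [-3.138, -0.069, -0.001]
wrist_force: [0.2, 0.2, 0.6]
grip_width: 0.0303
```

{"op": "carry_out", "data": {"deltas": [0,0,0.06,0,0,10,10,0,0,0.06,0,0,10,10]}}

```text
time: 27.88
ee_pos: [0.6071, -0.1927, 0.082]
tcp_rot: [3.101, -0.484, 0.01]
wrist_force: [2.4, -4.3, -2.8]
grip_width: 0.0297
```

Run:
```python
from h import *
go([.6045,-.1905,.083],-80)
```

```text
27.88 p [ 0.6071 -0.1927  0.082 ] rot [ 3.101 -0.484  0.01 ] F [ 2.4 -4.3 -2.8] T [-1.02 -0.48  0.74] w 0.0297 q [-0.33  0.7   0.85  1.8  -0.64  0.94 -1.08]
yaw -107.8 shift cm [-0.31 -0.14 -0.11] len 0.4
turn deg [  0.18  -0.37 -27.75]
```

{"op": "carry_out", "data": {"deltas": [0,0,0,0,0,0,60,0,0,0,0,0,0,60,-0.3,-0.1,-2.3,0,0,0,60,0,0,-2.3,0,0,0,60,0,0,0,0,0,0,0,0,0,0,0,0,0,0,0,0,0,0,0,0,0,0,0,0,0,0,0,0,0,0,0.6,0,0,0,0,0,0,0.5,0,0,0,0]}}

```text
time: 29.12
ee_pos: [0.6025, -0.1891, 0.1186]
tcp_rot: [-3.105, 0.478, -0.005]
wrist_force: [0.6, 0.2, 0.0]
grip_width: 0.0027
```

{"op": "carry_out", "data": {"deltas": [0,0,0.3,0,0,0,0,0,0,0.2,0,0,0,0]}}

```text
time: 29.38
ee_pos: [0.6021, -0.189, 0.1124]
tcp_rot: [-3.105, 0.478, -0.003]
wrist_force: [-0.4, 1.2, -0.4]
grip_width: 0.0006
```

{"op": "carry_out", "data": {"deltas": [0,0,0.2,0,0,0,0,0,0,0.2,0,0,0,0]}}

```text
time: 29.62
ee_pos: [0.6036, -0.1895, 0.1119]
tcp_rot: [-3.103, 0.478, -0.008]
wrist_force: [-4.6, 2.3, 16.6]
grip_width: 0.0006
```

{"op": "carry_out", "data": {"deltas": [0,0,-4,0,0,-9,0,0,0,-4.5,0,0,-9,60,0,0,0,0,0,-9,60]}}

```text
time: 30.0
ee_pos: [0.6035, -0.1899, 0.1994]
tcp_rot: [3.128, 0.283, 0.008]
wrist_force: [-1.4, 0.1, 0.3]
grip_width: 0.013
```

Run:
```python
from h import *
go([.6375,.035,.19],-80.5)
```

```text
30.0 p [ 0.6035 -0.1899  0.1994] rot [3.128 0.283 0.008] F [-1.4  0.1  0.3] T [-0.06  0.14 -0.02] w 0.013 q [-0.34  0.52  0.84  1.71 -0.43  1.1  -0.76]
yaw -79.7 shift cm [  7.38 -21.52   0.95] len 22.8
turn deg [ 0.07 -0.29  0.82]
```

{"op": "carry_out", "data": {"deltas": [1.8,-5.4,0,0,0,0,60,1.8,-5.4,0,0,0,0,60,1.8,-5.4,0,0,0,0,60,1.8,-5.3,0,0,0,0,60,0,0,2,0,0,0,60,0,0,0,0,0,0,60]}}

```text
time: 30.75
ee_pos: [0.6381, 0.038, 0.1808]
tcp_rot: [3.128, 0.276, 0.017]
wrist_force: [-0.6, -0.4, -0.2]
grip_width: 0.052
```

Run:
```python
from h import *
go([.638,.035,.13],-80.5)
save("scene","s10.png",(240,120,360,220),6)
print(proj("scene",[.638,.035,.105]),proj("scene",[.638,.035,.13]))
```

```text
30.75 p [0.6381 0.038  0.1808] rot [3.128 0.276 0.017] F [-0.6 -0.4 -0.2] T [-0.09  0.2  -0.01] w 0.052 q [-0.69  0.55  0.82  1.71 -0.45  1.07 -1.12]
yaw -79.9 shift cm [-0.11  0.28  5.08] len 5.1
turn deg [ 0.14 -0.61  0.6 ]
[313.55293304 174.40140568] [313.42975365 165.60823581]
```

View pics/s10.png

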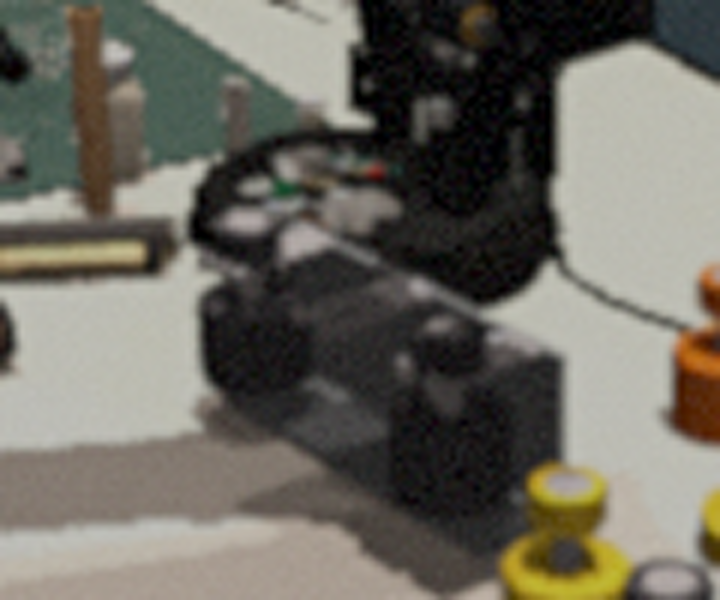

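{"op": "carry_out", "data": {"deltas": [-0.1,0.3,3,0,-0.6,0,60,0,0,2,0,0,0,60,0,0,0,0,0,0,60]}}

```text
time: 31.18
ee_pos: [0.6404, 0.0304, 0.1331]
tcp_rot: [3.128, 0.266, 0.011]
wrist_force: [0.8, -0.6, 0.2]
grip_width: 0.0525
```

Run:
```python
from h import *
go([.638,.035,.080],-80.5)
```

```text
31.18 p [0.6404 0.0304 0.1331] rot [3.128 0.266 0.011] F [ 0.8 -0.6  0.2] T [-0.1   0.17 -0.  ] w 0.0525 q [-0.65  0.6   0.78  1.75 -0.49  0.99 -1.08]
yaw -80.3 shift cm [-0.2  -0.51  5.3 ] len 5.3
turn deg [ 0.18 -0.38  0.23]
```

{"op": "carry_out", "data": {"deltas": [-0.3,-0.6,1.5,0,-0.3,0,60,0,0,0.5,0,0,0,60]}}

```text
time: 31.42
ee_pos: [0.6374, 0.0353, 0.1136]
tcp_rot: [3.128, 0.264, 0.007]
wrist_force: [-0.6, 1.2, 0.6]
grip_width: 0.0523
```

Run:
```python
from h import *
go([.638,.035,.080],-80.5)
```

```text
31.43 p [0.6374 0.0353 0.1136] rot [3.128 0.264 0.007] F [-0.6  1.2  0.6] T [-0.05  0.16  0.  ] w 0.0523 q [-0.65  0.62  0.77  1.77 -0.51  0.96 -1.08]
yaw -80.3 shift cm [0.04 0.03 3.36] len 3.4
turn deg [ 0.18 -0.24  0.15]
```

{"op": "carry_out", "data": {"deltas": [-0.1,-0.1,1.5,0,0,0,60,-0.1,-0.1,1.7,0,0,0,60,0,0,0,0,0,0,60]}}

```text
time: 31.8
ee_pos: [0.6349, 0.0374, 0.0792]
tcp_rot: [3.128, 0.265, 0.006]
wrist_force: [0.2, 0.2, 0.3]
grip_width: 0.0523
```

Run:
```python
from h import *
go([.638,.035,.080],-80.5)
```

```text
31.8 p [0.6349 0.0374 0.0792] rot [3.128 0.265 0.006] F [0.2 0.2 0.3] T [-0.08  0.16  0.06] w 0.0523 q [-0.63  0.66  0.74  1.8  -0.55  0.9  -1.05]
yaw -80.3 shift cm [ 0.27  0.28 -0.08] len 0.4
turn deg [ 0.17 -0.22  0.18]
```

{"op": "carry_out", "data": {"deltas": [0.3,0.3,0,0,0,0,60,0,0,0,0,0,0,10,0,0,0,0,0,0,10,0,0,0,0,0,0,10,0,0,0,0,0,0,10], "squeeze": 40}}

```text
time: 32.42
ee_pos: [0.6395, 0.0351, 0.0802]
tcp_rot: [3.129, 0.265, 0.009]
wrist_force: [0.5, -0.2, -0.8]
grip_width: 0.0308
```

{"op": "carry_out", "data": {"deltas": [0,0,-0.6,0,0,0,10,0,0,-0.5,0,0,0,10,0,0,0,0,0,0,10]}}

```text
time: 32.8
ee_pos: [0.6393, 0.035, 0.0919]
tcp_rot: [3.128, 0.265, 0.009]
wrist_force: [0.2, 0.5, -0.9]
grip_width: 0.0308
```

Run:
```python
from h import *
go([.638-.07*.986,.035-.07*.166,.091],-80.5)
```

```text
32.8 p [0.6393 0.035  0.0919] rot [3.128 0.265 0.009] F [ 0.2  0.5 -0.9] T [-0.    0.19  0.02] w 0.0308 q [-0.63  0.65  0.75  1.78 -0.54  0.92 -1.06]
yaw -80.3 shift cm [-7.13 -0.04  0.05] len 7.1
turn deg [ 0.15 -0.32  0.18]
```

{"op": "carry_out", "data": {"deltas": [-2,0,0,0,0,0,10,-2,0,0,0,0,0,10,-2,0,0,0,0,0,10,-1.5,0,0,0,0,0,10,0,0,-3,0,0,0,10,0,0,-4,0,0,0,10,0,0,-4,0,0,0,10]}}

```text
time: 33.67
ee_pos: [0.5596, 0.0217, 0.2013]
tcp_rot: [3.127, 0.264, -0.001]
wrist_force: [-0.0, 0.5, -0.9]
grip_width: 0.0311
```

Run:
```python
from h import *
go([.600,-.2665,.20],-80)
```

```text
33.67 p [0.5596 0.0217 0.2013] rot [ 3.127e+00  2.640e-01 -1.000e-03] F [-0.   0.5 -0.9] T [ 0.02  0.1  -0.04] w 0.0311 q [-0.8   0.4   0.89  1.87 -0.36  1.04 -1.16]
yaw -80.4 shift cm [-0.84 29.09  0.23] len 29.1
turn deg [ 0.2   0.07 -0.36]
```

{"op": "carry_out", "data": {"deltas": [-0.1,4.85,0,0,0,0,10,-0.1,4.85,0,0,0,0,10,-0.1,4.85,0,0,0,0,10,-0.1,4.85,0,0,0,0,10,-0.1,4.85,0,0,0,0,10,-0.1,4.85,0,0,0,0,10,0,0,0,0,0,0,10]}}

```text
time: 34.55
ee_pos: [0.608, -0.2725, 0.206]
tcp_rot: [3.125, 0.275, 0.014]
wrist_force: [0.1, 0.1, -2.3]
grip_width: 0.0309
```

Run:
```python
from h import *
go([.606,-.2665,.14],-80)
```

```text
34.55 p [ 0.608  -0.2725  0.206 ] rot [3.125 0.275 0.014] F [ 0.1  0.1 -2.3] T [0.02 0.22 0.  ] w 0.0309 q [-0.2   0.57  0.84  1.62 -0.46  1.15 -0.64]
yaw -79.9 shift cm [-0.15 -0.66  6.6 ] len 6.6
turn deg [ 0.29 -0.5   0.07]
```

{"op": "carry_out", "data": {"deltas": [-0.15,-0.6,3,0.3,-0.5,0,10,0,0,3,0,0,0,10,0,0,2,0,0,0,10,0,0,0,0,0,0,10]}}

```text
time: 35.05
ee_pos: [0.6066, -0.2642, 0.1239]
tcp_rot: [-3.127, -0.279, -0.002]
wrist_force: [-0.3, -0.2, -0.5]
grip_width: 0.0311
```

Run:
```python
from h import *
go([.606,-.2665,.115],-80)
```

```text
35.05 p [ 0.6066 -0.2642  0.1239] rot [-3.127e+00 -2.790e-01 -2.000e-03] F [-0.3 -0.2 -0.5] T [-0.09  0.12 -0.03] w 0.0311 q [-0.17  0.65  0.78  1.7  -0.53  1.02 -0.6 ]
yaw -79.8 shift cm [-0.1   0.22  0.89] len 0.9
turn deg [-0.11 -0.08  0.18]
```

{"op": "carry_out", "data": {"deltas": [-0.1,0.2,0.7,0,0,0,10,0,0,0.7,0,0,0,10,0,0,0.6,0,0,0,10]}}

```text
time: 35.42
ee_pos: [0.6067, -0.2679, 0.1059]
tcp_rot: [3.128, 0.28, 0.006]
wrist_force: [-1.0, -0.4, -0.0]
grip_width: 0.0307
```

Run:
```python
from h import *
go([.606,-.2665,.098],-80)
```

```text
35.42 p [ 0.6067 -0.2679  0.1059] rot [3.128 0.28  0.006] F [-1.  -0.4 -0. ] T [-0.32  0.71 -0.01] w 0.0307 q [-0.16  0.67  0.77  1.71 -0.55  0.98 -0.58]
yaw -79.8 shift cm [-0.05 -0.15  0.79] len 0.8
turn deg [ 0.07 -0.23  0.21]
```

{"op": "carry_out", "data": {"deltas": [-0.1,-0.15,0.5,0,-0.2,0,10,0,0,0.4,0,0,0,10,0,0,0.3,0,0,0,10]}}

```text
time: 35.8
ee_pos: [0.6052, -0.2669, 0.0933]
tcp_rot: [3.128, 0.278, 0.001]
wrist_force: [-3.0, 1.3, 10.4]
grip_width: 0.0309
```

Run:
```python
from h import *
go([.606,-.2665,.098],-80)
```

```text
35.8 p [ 0.6052 -0.2669  0.0933] rot [3.128e+00 2.780e-01 1.000e-03] F [-3.   1.3 10.4] T [-0.07  1.01  0.05] w 0.0309 q [-0.15  0.68  0.76  1.72 -0.56  0.96 -0.57]
yaw -79.8 shift cm [ 0.08 -0.02 -0.47] len 0.5
turn deg [ 0.07 -0.02  0.18]
```

{"op": "carry_out", "data": {"deltas": [0,0,0,0,0,0,50,-0.1,0,0,0,0,0,50,0,0,0,0,0,0,50,0,0,0,0,0,0,10,0,0,0,0,0,0,10,0,0,0,0,0,0,10,0,0,0,0,0,0,10]}}

```text
time: 36.67
ee_pos: [0.6063, -0.2664, 0.094]
tcp_rot: [3.128, 0.28, 0.007]
wrist_force: [0.2, -0.8, 0.2]
grip_width: 0.0308
```

Run:
```python
from h import *
go([.606,-.2665,.098],-80)
```

```text
36.67 p [ 0.6063 -0.2664  0.094 ] rot [3.128 0.28  0.007] F [ 0.2 -0.8  0.2] T [-0.1   0.16  0.02] w 0.0308 q [-0.15  0.68  0.76  1.72 -0.56  0.96 -0.57]
yaw -79.8 shift cm [-0.03  0.01 -0.4 ] len 0.4
turn deg [ 0.1  -0.24  0.23]
```

{"op": "carry_out", "data": {"deltas": [0,0,0.02,0,0,-10,10,0,0,0.02,0,0,-10,10,0,0,0.02,0,0,-10,10]}}

```text
time: 37.05
ee_pos: [0.6064, -0.2656, 0.0959]
tcp_rot: [2.942, 1.102, 0.007]
wrist_force: [-2.7, 2.6, 5.4]
grip_width: 0.0311
```

Run:
```python
from h import *
go([.606,-.2665,.093],-80)
```

```text
37.05 p [ 0.6064 -0.2656  0.0959] rot [2.942 1.102 0.007] F [-2.7  2.6  5.4] T [ 0.45  0.87 -0.19] w 0.0311 q [-0.07  0.64  0.62  1.71 -0.45  0.93 -0.12]
yaw -48.9 shift cm [-0.09  0.04  0.29] len 0.3
turn deg [ 3.000e-02 -2.700e-01  3.107e+01]
```

{"op": "carry_out", "data": {"deltas": [-0.05,0,0.02,0,0,-10,10,0,0,0.02,0,0,-10,10,0,0,0.02,0,0,-10,10]}}

```text
time: 37.42
ee_pos: [0.6043, -0.2649, 0.0981]
tcp_rot: [-2.539, -1.843, -0.008]
wrist_force: [-3.1, 1.1, 5.8]
grip_width: 0.0309
```

Run:
```python
from h import *
go([.606,-.2665,.093],-80)
```

```text
37.42 p [ 0.6043 -0.2649  0.0981] rot [-2.539 -1.843 -0.008] F [-3.1  1.1  5.8] T [ 0.21  0.87 -0.15] w 0.0309 q [ 0.02  0.6   0.48  1.71 -0.34  0.92  0.33]
yaw -18.0 shift cm [-0.11  0.21  0.51] len 0.6
turn deg [-0.22 -0.31 61.97]
```

{"op": "carry_out", "data": {"deltas": [-0.1,0.15,0.05,0,0,-7,10,0,0,0.1,0,0,-5,10,0,0,0.1,0,0,-3,10]}}

```text
time: 37.8
ee_pos: [0.6036, -0.2664, 0.0982]
tcp_rot: [-2.267, -2.164, -0.01]
wrist_force: [-0.8, 0.2, 2.7]
grip_width: 0.0314
```

Run:
```python
from h import *
go([.606,-.2665,.093],-80)
```

```text
37.8 p [ 0.6036 -0.2664  0.0982] rot [-2.267 -2.164 -0.01 ] F [-0.8  0.2  2.7] T [ 0.19  0.09 -0.08] w 0.0314 q [ 0.07  0.59  0.41  1.7  -0.3   0.91  0.56]
yaw -2.7 shift cm [-0.01  0.24  0.52] len 0.6
turn deg [-0.41 -0.42 77.34]
```

{"op": "carry_out", "data": {"deltas": [0,0.2,0.1,-0.4,-0.4,-4,10,0,0,0.15,0,0,-4,10,0,0,0.15,0,0,-4,10]}}

```text
time: 38.17
ee_pos: [0.6026, -0.2651, 0.093]
tcp_rot: [-2.023, -2.398, -0.007]
wrist_force: [0.7, -0.1, -2.0]
grip_width: 0.031
```

Run:
```python
from h import *
go([.606,-.2665,.093],-80)
```

```text
38.17 p [ 0.6026 -0.2651  0.093 ] rot [-2.023 -2.398 -0.007] F [ 0.7 -0.1 -2. ] T [-0.02  0.03 -0.02] w 0.031 q [ 0.11  0.59  0.35  1.71 -0.26  0.89  0.74]
yaw 9.7 shift cm [-0.2   0.31  0.  ] len 0.4
turn deg [-0.22 -0.32 89.69]
```

{"op": "carry_out", "data": {"deltas": [-0.15,0.3,0.15,-0.2,-0.3,0,10,0,0,0.2,0,0,0,10]}}

```text
time: 38.42
ee_pos: [0.6034, -0.2656, 0.092]
tcp_rot: [-2.026, -2.395, -0.005]
wrist_force: [-3.7, 3.7, 13.5]
grip_width: 0.031
```

Run:
```python
from h import *
go([.606,-.2665,.093],-80)
```

```text
38.42 p [ 0.6034 -0.2656  0.092 ] rot [-2.026 -2.395 -0.005] F [-3.7  3.7 13.5] T [0.6  1.03 0.01] w 0.031 q [ 0.11  0.59  0.35  1.71 -0.26  0.89  0.74]
yaw 9.5 shift cm [-0.13  0.24 -0.1 ] len 0.3
turn deg [-0.24 -0.23 89.53]
```

{"op": "carry_out", "data": {"deltas": [0,0,-0.1,0,0,0,50,-0.1,0.25,0,0,0,0,50,0,0,0,0,0,0,50,0,0,0,0,0,0,10,0,0,0,0,0,0,10,0,0,0,0,0,0,10,0,0,0,0,0,0,10]}}

```text
time: 39.3
ee_pos: [0.6061, -0.267, 0.0932]
tcp_rot: [-2.031, -2.393, -0.004]
wrist_force: [-0.1, 0.2, -0.1]
grip_width: 0.031
```

Run:
```python
from h import *
go([.606,-.2665,.091],-80)
```

```text
39.3 p [ 0.6061 -0.267   0.0932] rot [-2.031 -2.393 -0.004] F [-0.1  0.2 -0.1] T [-0.02  0.22 -0.03] w 0.031 q [ 0.11  0.59  0.36  1.7  -0.26  0.9   0.73]
yaw 9.4 shift cm [ 0.05 -0.    0.22] len 0.2
turn deg [-0.21 -0.16 89.35]
```

Forces are near zero and the grip is centred, so I screw forward.

{"op": "carry_out", "data": {"deltas": [0,0,0.1,0,0,10,10,0,0,0.08,0,0,10,10,0,0,0.08,0,0,10,10]}}

```text
time: 39.67
ee_pos: [0.6052, -0.2685, 0.0911]
tcp_rot: [-2.595, -1.764, -0.001]
wrist_force: [-2.8, -1.0, 2.0]
grip_width: 0.0311
```

Run:
```python
from h import *
go([.606,-.2665,.091],-80)
```

```text
39.67 p [ 0.6052 -0.2685  0.0911] rot [-2.595e+00 -1.764e+00 -1.000e-03] F [-2.8 -1.   2. ] T [-0.19  0.53  0.12] w 0.0311 q [ 0.02  0.62  0.49  1.71 -0.36  0.91  0.28]
yaw -21.6 shift cm [ 0.21 -0.    0.01] len 0.2
turn deg [-2.000e-01 -4.000e-02  5.841e+01]
```

{"op": "carry_out", "data": {"deltas": [0.2,0,0.08,0,0,10,10,0.1,0,0.08,0,0,10,10,0,0,0.08,0,0,10,10]}}

```text
time: 40.05
ee_pos: [0.6034, -0.2685, 0.0892]
tcp_rot: [-2.974, -1.008, 0.009]
wrist_force: [-1.7, -1.0, 0.6]
grip_width: 0.031
```

Run:
```python
from h import *
go([.606,-.2665,.091],-80)
```

```text
40.05 p [ 0.6034 -0.2685  0.0892] rot [-2.974 -1.008  0.009] F [-1.7 -1.   0.6] T [-0.21  0.4   0.22] w 0.031 q [-0.08  0.65  0.64  1.72 -0.46  0.93 -0.17]
yaw -52.5 shift cm [ 0.32  0.   -0.18] len 0.4
turn deg [-0.13  0.32 27.45]
```

{"op": "carry_out", "data": {"deltas": [0.3,0,0.07,0,0,10,10,0,0,0.07,0,0,10,10]}}

```text
time: 40.3
ee_pos: [0.6048, -0.2683, 0.0886]
tcp_rot: [3.104, 0.466, -0.013]
wrist_force: [-2.3, 1.4, 7.4]
grip_width: 0.0312
```

Run:
```python
from h import *
go([.606,-.2665,.091],-80)
```

```text
40.3 p [ 0.6048 -0.2683  0.0886] rot [ 3.104  0.466 -0.013] F [-2.3  1.4  7.4] T [0.24 0.64 0.96] w 0.0312 q [-0.13  0.68  0.73  1.72 -0.53  0.96 -0.47]
yaw -72.9 shift cm [ 0.17 -0.14 -0.24] len 0.3
turn deg [0.09 0.49 7.07]
```

{"op": "carry_out", "data": {"deltas": [0,0,0,0,0,0,60,0,0,0,0,0,0,60,0,0,-4,0,0,4,60,0,0,-4,0,0,4,60,0,0,-3,0,0,0,60]}}

```text
time: 40.92
ee_pos: [0.6052, -0.266, 0.1975]
tcp_rot: [3.132, 0.249, -0.02]
wrist_force: [0.0, 0.0, 0.7]
grip_width: 0.0519
```

{"op": "carry_out", "data": {"deltas": [0.9,-5,0,0,0,0,60,0.9,-5,0,0,0,0,60,0.9,-5,0,0,0,0,60,0.9,-5,0,0,0,0,60,0.9,-5,0,0,0,0,60,0.9,-5,0,0,0,0,60,0.9,-5,0,0,0,0,60,0.9,-5,0,0,0,0,60,0.9,-4,0,0,0,0,60,0,0,0,0,0,0,60]}}

```text
time: 42.18
ee_pos: [0.6178, 0.1949, 0.1984]
tcp_rot: [-3.13, -0.261, 0.003]
wrist_force: [0.0, -0.2, -1.2]
grip_width: 0.0521
```

Run:
```python
from h import *
go([.6143,.185,.13],-80.5)
save("scene","s11.png");g=cv2.cvtColor(cv2.imread("pics/raw_s11.png"),cv2.COLOR_BGR2GRAY)
c=np.array([.606,-.2665])
cam=np.array([.168,-.799]);d=(cam-c)/np.linalg.norm(cam-c)
print([proj("scene",np.r_[c-.016*d,.11+h]).round(1).tolist()+proj("scene",np.r_[c+.016*d,.11+h]).round(1).tolist() for h in(.001,.0055)])
print([int(x) for x in g[222:246,372:376].mean(1)])
```

```text
42.17 p [0.6178 0.1949 0.1984] rot [-3.13e+00 -2.61e-01  3.00e-03] F [ 0.  -0.2 -1.2] T [-0.15  0.22  0.03] w 0.0521 q [-0.94  0.56  0.85  1.66 -0.46  1.13 -1.37]
yaw -80.5 shift cm [-0.5   0.92  6.84] len 6.9
turn deg [-0.05  0.09  0.03]
[[374.9, 227.9, 374.2, 236.9], [375.0, 226.1, 374.4, 235.0]]
[133, 122, 124, 139, 164, 183, 184, 163, 119, 138, 163, 168, 166, 156, 126, 80, 49, 34, 28, 27, 27, 27, 34, 46]
```

{"op": "carry_out", "data": {"deltas": [-0.5,0.9,3,0,0,0,60,0,0,3,0,0,0,60,0,0,1,0,0,0,60,0,0,0,0,0,0,60]}}

```text
time: 42.72
ee_pos: [0.6159, 0.1749, 0.1289]
tcp_rot: [3.13, 0.244, 0.003]
wrist_force: [-0.3, -0.3, 0.1]
grip_width: 0.0524
```

Run:
```python
from h import *
go([.6143,.185,.080],-80.5)
```

```text
42.73 p [0.6159 0.1749 0.1289] rot [3.13e+00 2.44e-01 3.00e-03] F [-0.3 -0.3  0.1] T [-0.06  0.12  0.03] w 0.0524 q [-0.89  0.62  0.81  1.75 -0.52  1.   -1.3 ]
yaw -81.1 shift cm [-0.01 -1.04  4.89] len 5.0
turn deg [ 0.13 -0.1  -0.6 ]
```

{"op": "carry_out", "data": {"deltas": [0,-1,0.5,0,0,0,60,0,0,1.2,0,0,0,60,0,0,0,0,0,0,60]}}

```text
time: 43.1
ee_pos: [0.6158, 0.1854, 0.1131]
tcp_rot: [3.131, 0.244, 0.009]
wrist_force: [-0.3, -0.3, 0.5]
grip_width: 0.0523
```

Run:
```python
from h import *
go([.6143,.185,.080],-80.5)
```

```text
43.1 p [0.6158 0.1854 0.1131] rot [3.131 0.244 0.009] F [-0.3 -0.3  0.5] T [-0.1   0.16 -0.01] w 0.0523 q [-0.9   0.64  0.79  1.76 -0.54  0.97 -1.31]
yaw -81.1 shift cm [-0.17  0.01  3.31] len 3.3
turn deg [ 0.08 -0.32 -0.6 ]
```

{"op": "carry_out", "data": {"deltas": [-0.1,0,1.2,0,-0.3,0,60,0,0,1.2,0,0,0,60,0,0,0.9,0,0,0,60,0,0,0,0,0,0,60]}}

```text
time: 43.6
ee_pos: [0.6146, 0.1852, 0.0775]
tcp_rot: [3.13, 0.244, -0.001]
wrist_force: [0.3, -0.2, 0.8]
grip_width: 0.0523
```

{"op": "carry_out", "data": {"deltas": [0,0,0,0,0,0,10,0,0,0,0,0,0,10,0,0,0,0,0,0,10,0,0,0,0,0,0,10], "squeeze": 40}}

```text
time: 44.1
ee_pos: [0.6151, 0.1853, 0.0781]
tcp_rot: [3.131, 0.244, 0.001]
wrist_force: [-0.6, 0.0, -1.1]
grip_width: 0.0308
```

Run:
```python
from h import *
go([.6143,.185,.080],-80.5)
```

```text
44.1 p [0.6151 0.1853 0.0781] rot [3.131e+00 2.440e-01 1.000e-03] F [-0.6  0.  -1.1] T [-0.05  0.11  0.01] w 0.0308 q [-0.87  0.68  0.76  1.78 -0.57  0.92 -1.28]
yaw -81.1 shift cm [-0.09  0.01 -0.19] len 0.2
turn deg [ 0.07 -0.04 -0.59]
```

{"op": "carry_out", "data": {"deltas": [0,0,-0.6,0,0,0,10,0,0,-0.5,0,0,0,10,0,0,0,0,0,0,10]}}

```text
time: 44.48
ee_pos: [0.6151, 0.1853, 0.09]
tcp_rot: [3.131, 0.244, 0.001]
wrist_force: [-0.7, 0.6, -1.1]
grip_width: 0.0308
```

{"op": "carry_out", "data": {"deltas": [-2,0,0,0,0,0,10,-2,0,0,0,0,0,10,-2,0,0,0,0,0,10,-1.5,0,0,0,0,0,10,0,0,-3,0,0,0,10,0,0,-4,0,0,0,10,0,0,-4,0,0,0,10]}}

```text
time: 45.35
ee_pos: [0.536, 0.1727, 0.1998]
tcp_rot: [3.128, 0.243, -0.008]
wrist_force: [-0.4, 0.4, -1.6]
grip_width: 0.0307
```

{"op": "carry_out", "data": {"deltas": [-0.2,5.2,0,0,0,0,10,-0.2,5.2,0,0,0,0,10,-0.2,5.2,0,0,0,0,10,-0.2,5.2,0,0,0,0,10,-0.2,5.2,0,0,0,0,10,-0.2,5.2,0,0,0,0,10,-0.2,5.2,0,0,0,0,10,-0.2,5.2,0,0,0,0,10,-0.2,5,0,0,0,0,10,0,0,0,0,0,0,10]}}

```text
time: 46.6
ee_pos: [0.5971, -0.3019, 0.2048]
tcp_rot: [3.128, 0.254, 0.012]
wrist_force: [-0.6, 0.4, -1.0]
grip_width: 0.0308
```

Run:
```python
from h import *
go([.6075,-.3425,.14],-80)
```

```text
46.6 p [ 0.5971 -0.3019  0.2048] rot [3.128 0.254 0.012] F [-0.6  0.4 -1. ] T [0.   0.23 0.05] w 0.0308 q [-0.16  0.59  0.87  1.61 -0.49  1.16 -0.59]
yaw -80.7 shift cm [0.32 4.15 6.5 ] len 7.7
turn deg [ 0.21 -0.41 -0.71]
```

{"op": "carry_out", "data": {"deltas": [0.3,4.1,0,0.2,-0.4,0,10,0,0,0,0,0,0,10,0,0,1.6,0,0,0,10,0,0,1.6,0,0,0,10,0,0,1.6,0,0,0,10,0,0,1.6,0,0,0,10,0,0,1,0,0,0,10,0,0,0,0,0,0,10]}}

```text
time: 47.6
ee_pos: [0.6076, -0.3339, 0.1224]
tcp_rot: [-3.123, -0.265, 0.005]
wrist_force: [0.0, -0.2, -1.0]
grip_width: 0.0309
```

Run:
```python
from h import *
go([.6075,-.3425,.115],-80)
```

```text
47.6 p [ 0.6076 -0.3339  0.1224] rot [-3.123 -0.265  0.005] F [ 0.  -0.2 -1. ] T [-0.02  0.15 -0.06] w 0.0309 q [-0.06  0.71  0.79  1.61 -0.57  1.07 -0.5 ]
yaw -80.3 shift cm [-0.15  0.86  0.74] len 1.1
turn deg [-0.46  0.13 -0.3 ]
```

{"op": "carry_out", "data": {"deltas": [-0.1,0.8,0,-0.5,0,0,10,0,0,0,0,0,0,10]}}

```text
time: 47.85
ee_pos: [0.6084, -0.3434, 0.1234]
tcp_rot: [3.127, 0.265, -0.001]
wrist_force: [-0.7, 0.1, -1.9]
grip_width: 0.0307
```

{"op": "carry_out", "data": {"deltas": [0,0,0.7,0,0,0,10,0,0,0.7,0,0,0,10,0,0,0,0,0,0,10]}}

```text
time: 48.22
ee_pos: [0.6083, -0.3439, 0.1091]
tcp_rot: [3.127, 0.264, -0.0]
wrist_force: [-1.3, -0.7, -1.6]
grip_width: 0.0309
```

Run:
```python
from h import *
go([.6075,-.3425,.095],-80)
```

```text
48.23 p [ 0.6083 -0.3439  0.1091] rot [ 3.127  0.264 -0.   ] F [-1.3 -0.7 -1.6] T [-0.06  0.29 -0.04] w 0.0309 q [-0.04  0.73  0.79  1.61 -0.58  1.04 -0.49]
yaw -80.3 shift cm [-0.06 -0.16  1.41] len 1.4
turn deg [ 0.2   0.02 -0.34]
```

Next I lower it to contact, release it to self-centre, and regrip it.

{"op": "carry_out", "data": {"deltas": [-0.1,-0.15,0.5,0,0,0,10,0,0,0.4,0,0,0,10,0,0,0.4,0,0,0,10]}}

```text
time: 48.6
ee_pos: [0.6074, -0.3426, 0.0956]
tcp_rot: [3.126, 0.264, 0.001]
wrist_force: [-1.4, -0.7, -1.1]
grip_width: 0.031
```

{"op": "carry_out", "data": {"deltas": [0,0,0,0,0,0,50,0,0,0,0,0,0,50,0,0,0,0,0,0,50,0,0,0,0,0,0,10,0,0,0,0,0,0,10,0,0,0,0,0,0,10,0,0,0,0,0,0,10]}}

```text
time: 49.48
ee_pos: [0.6081, -0.3429, 0.0965]
tcp_rot: [3.126, 0.265, 0.004]
wrist_force: [0.3, 0.2, -0.4]
grip_width: 0.0311
```

Run:
```python
from h import *
go([.6075,-.3425,.095],-80)
```

```text
49.48 p [ 0.6081 -0.3429  0.0965] rot [3.126 0.265 0.004] F [ 0.3  0.2 -0.4] T [-0.02  0.14  0.  ] w 0.0311 q [-0.04  0.74  0.78  1.63 -0.59  1.02 -0.48]
yaw -80.3 shift cm [-0.06 -0.05  0.15] len 0.2
turn deg [ 0.28 -0.11 -0.32]
```

{"op": "carry_out", "data": {"deltas": [0,0,0.05,0,0,-10,10,0,0,0.03,0,0,-10,10,0,0,0.03,0,0,-10,10]}}

```text
time: 49.85
ee_pos: [0.6082, -0.3435, 0.0985]
tcp_rot: [2.942, 1.086, 0.002]
wrist_force: [-1.9, 2.6, 4.7]
grip_width: 0.0313
```

Run:
```python
from h import *
go([.6078,-.3427,.095],-80)
```

```text
49.85 p [ 0.6082 -0.3435  0.0985] rot [2.942e+00 1.086e+00 2.000e-03] F [-1.9  2.6  4.7] T [ 0.37  0.63 -0.15] w 0.0313 q [ 0.04  0.7   0.65  1.62 -0.48  0.98 -0.03]
yaw -49.5 shift cm [ 0.02 -0.09  0.35] len 0.4
turn deg [ 0.33 -0.06 30.54]
```

{"op": "carry_out", "data": {"deltas": [0,-0.1,0.03,0,0,-10,10,0,0,0.05,0,0,-8,10,0,0,0.08,0,0,-6,10]}}

```text
time: 50.22
ee_pos: [0.6074, -0.3435, 0.0986]
tcp_rot: [2.639, 1.691, 0.002]
wrist_force: [0.5, 0.0, -0.7]
grip_width: 0.0308
```

Run:
```python
from h import *
go([.6078,-.3427,.095],-80)
```

```text
50.23 p [ 0.6074 -0.3435  0.0986] rot [2.639e+00 1.691e+00 2.000e-03] F [ 0.5  0.  -0.7] T [ 0.03  0.07 -0.01] w 0.0308 q [ 0.1   0.67  0.54  1.62 -0.39  0.96  0.34]
yaw -24.7 shift cm [ 0.08 -0.    0.36] len 0.4
turn deg [ 4.10e-01 -5.00e-02  5.53e+01]
```

{"op": "carry_out", "data": {"deltas": [0.1,0,0.25,0,0,-2,10,0,0,0.25,0,0,-2,10,0,0,0.2,0,0,0,10]}}

```text
time: 50.6
ee_pos: [0.6078, -0.3425, 0.0923]
tcp_rot: [2.578, 1.785, 0.003]
wrist_force: [-4.1, 3.6, 14.5]
grip_width: 0.0311
```

Run:
```python
from h import *
go([.6078,-.3427,.095],-80)
```

```text
50.6 p [ 0.6078 -0.3425  0.0923] rot [2.578 1.785 0.003] F [-4.1  3.6 14.5] T [ 0.62  1.01 -0.01] w 0.0311 q [ 0.12  0.67  0.51  1.62 -0.38  0.95  0.4 ]
yaw -20.6 shift cm [-0.02  0.01 -0.27] len 0.3
turn deg [ 0.36 -0.07 59.38]
```

{"op": "carry_out", "data": {"deltas": [0,0,-0.1,0,0,0,50,0,0,0,0,0,0,50,0,0,0,0,0,0,50,0,0,0,0,0,0,10,0,0,0,0,0,0,10,0,0,0,0,0,0,10,0,0,0,0,0,0,10]}}

```text
time: 51.48
ee_pos: [0.608, -0.3428, 0.0932]
tcp_rot: [2.579, 1.783, 0.002]
wrist_force: [0.9, 0.3, 1.1]
grip_width: 0.0308
```

{"op": "carry_out", "data": {"deltas": [0,0,0.1,0,0,10,10,0,0,0.08,0,0,10,10,0,0,0.08,0,0,10,10]}}

```text
time: 51.85
ee_pos: [0.6087, -0.3434, 0.0911]
tcp_rot: [2.96, 1.03, 0.008]
wrist_force: [0.5, -1.0, 0.1]
grip_width: 0.031
```

Run:
```python
from h import *
go([.6078,-.3427,.091],-80)
```

```text
51.85 p [ 0.6087 -0.3434  0.0911] rot [2.96  1.03  0.008] F [ 0.5 -1.   0.1] T [-0.14  0.13 -0.01] w 0.031 q [ 0.03  0.7   0.65  1.63 -0.49  0.97 -0.05]
yaw -51.6 shift cm [-0.03 -0.11  0.01] len 0.1
turn deg [ 0.47 -0.25 28.37]
```

Screwing down cleanly, so I continue to the stop.

{"op": "carry_out", "data": {"deltas": [0,-0.1,0.08,0.4,0,10,10,0,0,0.08,0,0,10,10,0,0,0.08,0,0,10,10]}}

```text
time: 52.22
ee_pos: [0.6085, -0.3438, 0.0892]
tcp_rot: [3.132, 0.202, 0.007]
wrist_force: [0.0, -1.3, -1.1]
grip_width: 0.0312
```

{"op": "carry_out", "data": {"deltas": [0,0,0.07,0,0,10,10,0,0,0.07,0,0,8,10]}}

```text
time: 52.48
ee_pos: [0.6094, -0.3445, 0.089]
tcp_rot: [3.123, -0.299, 0.01]
wrist_force: [0.9, -1.3, 2.0]
grip_width: 0.0311
```

Run:
```python
from h import *
go([.6078,-.3427,.091],-80)
```

```text
52.48 p [ 0.6094 -0.3445  0.089 ] rot [ 3.123 -0.299  0.01 ] F [ 0.9 -1.3  2. ] T [-0.13  0.02  0.97] w 0.0311 q [-0.08  0.78  0.86  1.63 -0.67  1.04 -0.77]
yaw -100.9 shift cm [-0.19 -0.14 -0.21] len 0.3
turn deg [  0.27  -0.33 -20.93]
```

{"op": "carry_out", "data": {"deltas": [0,0,0,0,0,0,60,0,0,0,0,0,0,60,0,0,-4,0,0,0,60,0,0,-4,0,0,-6,20,0,0,-3,0,0,-6,0,0,0,0,0,0,0,0]}}

```text
time: 53.22
ee_pos: [0.6076, -0.3433, 0.2]
tcp_rot: [3.139, 0.05, 0.004]
wrist_force: [-0.1, 0.5, 0.2]
grip_width: 0.0299
```

{"op": "carry_out", "data": {"deltas": [-4.6,-1.8,0,0,0,0,0,-4.6,-1.8,0,0,0,0,0,-4.6,-1.8,0,0,0,0,0,-4.6,-1.8,0,0,0,0,0,0,0,0,0,0,0,0]}}

```text
time: 53.85
ee_pos: [0.4121, -0.2723, 0.1921]
tcp_rot: [-3.137, -0.048, 0.011]
wrist_force: [1.1, -0.1, 0.2]
grip_width: 0.0006
```

Run:
```python
from h import *
go([.425,-.270,.09],-89)
save("scene","s12.png",(280,170,440,310),5)
```

```text
53.85 p [ 0.4121 -0.2723  0.1921] rot [-3.137 -0.048  0.011] F [ 1.1 -0.1  0.2] T [-0.07  0.11 -0.03] w 0.0006 q [-0.35  0.32  1.05  2.02 -0.34  0.99 -0.67]
yaw -88.2 shift cm [ 1.36 -0.14 10.2 ] len 10.3
turn deg [-0.26  0.4   0.76]
```

View pics/s12.png

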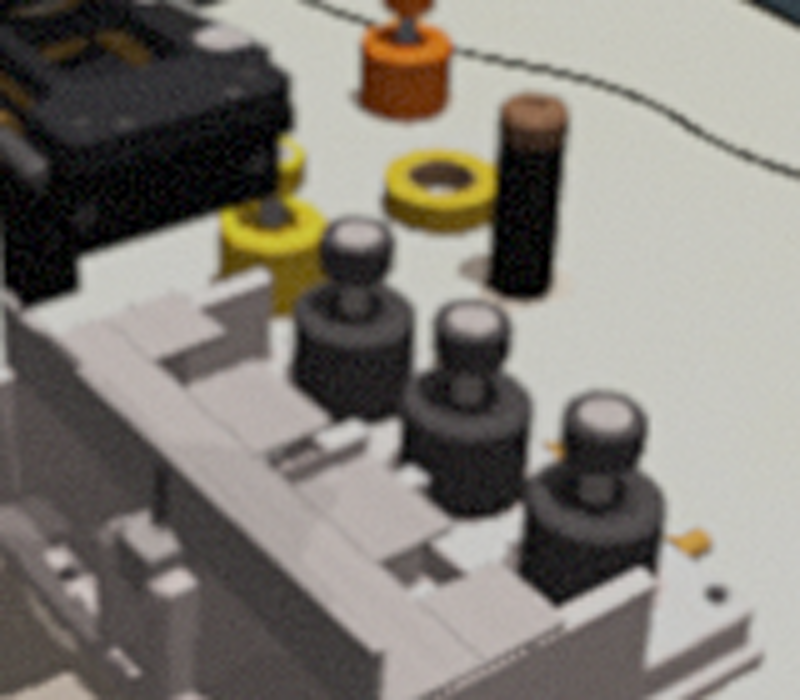

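Run:
```python
from h import *
a,b=plane("scene",356.4,301,.109),plane("scene",281,230,.109)
print(a.round(4),b.round(4),np.linalg.norm(a-b).round(3),((a+b)/2).round(4)); print(proj("scene",[.456,-.2695,.094]))
```

```text
[ 0.4646 -0.4061  0.109 ] [ 0.4506 -0.1598  0.109 ] 0.247 [ 0.4576 -0.283   0.109 ]
[309.98073092 264.23865503]
```

{"op": "carry_out", "data": {"deltas": [0.8,-0.1,1.4,0,0.4,0,0,0,0,1.4,0,0,0,0,0,0,1.4,0,0,0,0,0,0,1.4,0,0,0,0,0,0,1.4,0,0,0,0,0,0,1.4,0,0,0,0,0,0,1.4,0,0,0,0,0,0,0,0,0,0,0]}}

```text
time: 54.9
ee_pos: [0.4248, -0.272, 0.0852]
tcp_rot: [-3.141, -0.053, 0.004]
wrist_force: [0.1, 0.1, 0.8]
grip_width: 0.0005
```

Run:
```python
from h import *
go([.435,-.270,.09],-89)
```

```text
54.9 p [ 0.4248 -0.272   0.0852] rot [-3.141 -0.053  0.004] F [0.1 0.1 0.8] T [ 0.    0.15 -0.03] w 0.0005 q [-0.19  0.5   0.88  2.1  -0.54  0.79 -0.51]
yaw -88.1 shift cm [ 1.02 -0.16 -0.48] len 1.1
turn deg [-0.01  0.15  0.95]
```

{"op": "carry_out", "data": {"deltas": [0.8,0,-0.2,0,0,1,0,0.8,0,0,0,0,0,0,0.8,0,0,0,0,0,0,0.8,0,0,0,0,0,0]}}

```text
time: 55.4
ee_pos: [0.4582, -0.2711, 0.0882]
tcp_rot: [-3.14, -0.024, 0.004]
wrist_force: [-2.9, 0.7, 1.1]
grip_width: 0.0002
```

{"op": "carry_out", "data": {"deltas": [0.8,0,0,0,0,0,0,0.8,0,0,0,0,0,0,0.8,0,0,0,0,0,0]}}

```text
time: 55.78
ee_pos: [0.4835, -0.2699, 0.088]
tcp_rot: [-3.139, -0.025, 0.006]
wrist_force: [-2.9, 1.3, 1.2]
grip_width: 0.0
```

Run:
```python
from h import *
go([.52,-.270,.088],-88.5)
```

```text
55.77 p [ 0.4835 -0.2699  0.088 ] rot [-3.139 -0.025  0.006] F [-2.9  1.3  1.2] T [ 0.23  0.67 -0.03] w 0.0 q [-0.2   0.57  0.86  1.98 -0.57  0.85 -0.58]
yaw -89.1 shift cm [ 3.65  0.06 -0.01] len 3.7
turn deg [-0.17  0.23 -0.59]
```

{"op": "carry_out", "data": {"deltas": [0.8,0,0,0,0,0,0,0.8,0,0,0,0,0,0,0.8,0,0,0,0,0,0,0.7,0,0,0,0,0,0]}}

```text
time: 56.28
ee_pos: [0.5167, -0.2688, 0.0876]
tcp_rot: [-3.138, -0.026, 0.007]
wrist_force: [-2.4, 2.1, 0.8]
grip_width: 0.0005
```

{"op": "carry_out", "data": {"deltas": [0.5,0,0,0,0,0,0,0.5,0,0,0,0,0,0]}}

```text
time: 56.52
ee_pos: [0.5205, -0.2687, 0.0873]
tcp_rot: [-3.133, -0.025, 0.028]
wrist_force: [-16.8, 4.0, 12.8]
grip_width: 0.0001
```

{"op": "carry_out", "data": {"deltas": [0.4,0,0,0,0,0,0,0.4,0,0,0,0,0,0]}}

```text
time: 56.78
ee_pos: [0.5202, -0.269, 0.087]
tcp_rot: [-3.127, -0.019, 0.051]
wrist_force: [-10.5, 2.8, 8.1]
grip_width: 0.0002
```

Run:
```python
from h import *
go([.53,-.270,.088],-88.5)
```

```text
56.77 p [ 0.5202 -0.269   0.087 ] rot [-3.127 -0.019  0.051] F [-10.5   2.8   8.1] T [0.6  2.43 0.11] w 0.0002 q [-0.19  0.63  0.85  1.89 -0.58  0.93 -0.62]
yaw -89.3 shift cm [ 0.98  0.11 -0.14] len 1.0
turn deg [-0.83  1.86 -0.8 ]
```

{"op": "carry_out", "data": {"deltas": [-1.5,0,0,0,0,0,0,-3,0,0,0,0,0,0,-3,0,0,0,0,0,0,-1.5,0,-3,0,0,0,0,0,0,-4,0,0,0,0,0,0,-4,0,0,0,0,0,0,0,0,0,0,0]}}

```text
time: 57.65
ee_pos: [0.4334, -0.2759, 0.2041]
tcp_rot: [-3.137, -0.012, 0.027]
wrist_force: [0.6, -0.5, -0.9]
grip_width: 0.0007
```

Run:
```python
from h import *
st();save("scene","s13.png",(280,170,440,310),5);im=cv2.imread("pics/s13.png")
```

```text
57.65 p [ 0.4334 -0.2759  0.2041] rot [-3.137 -0.012  0.027] F [ 0.6 -0.5 -0.9] T [-0.08  0.13  0.01] w 0.0007 q [-0.34  0.36  1.05  1.96 -0.35  1.04 -0.69]
```

View pics/s13.png

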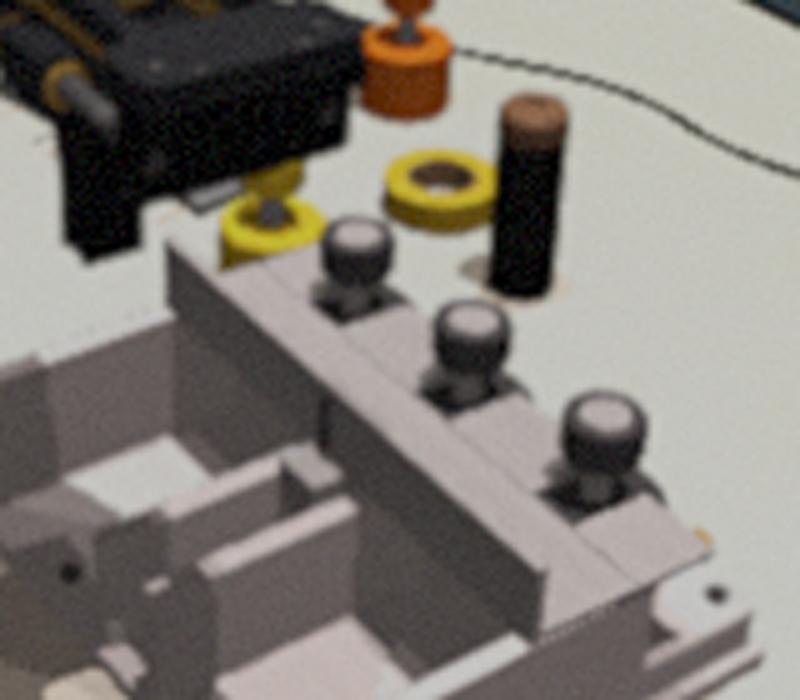

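The comb now lies over all three caps with their necks in its slots. The flange's right front corner moved from (382,655) to (545,570), and the bystanders are where they were.

Run:
```python
from h import *
a=plane("scene",280+545/5,170+570/5,.109);print(a.round(4),"travel",np.linalg.norm(a-plane("scene",356.4,301,.109)).round(4))
from plant import hand_in
print(hand_in())
```

```text
[ 0.5349 -0.4012  0.109 ] travel 0.0705
the job is handed in; nothing more can be done
None
```

I screwed all three caps (bench, right fork, left fork) onto their stubs and pushed the keeper plate to its stop over them. I handed the job in at about 58 s of robot time.

**Caps:** Each was turned backward until it dropped, then forward to the stop.
- **Stop torque:** It was 0.74 N m for the first cap and about 0.96 N m for the other two.
- **Height:** Touching the first cap's knob put its origin about 1–2 mm above the foot of the stub. The second looked fully down in a picture measurement. The third I judged only from its 4.2 mm of travel, the stop torque and the last pictures.

**First cap:** It did not go in cleanly. An early forward turn while it was off-centre stalled at about 5 mm, after its drop into the thread. I found that by touching the knob, regripped it centred and turned it home.

**Keeper:** Pushed at the middle, it slid at about 2–3 N and hit a hard stop (17 N). The last picture shows the comb over all three caps with their necks in the slots.

**Disagreement:** The picture gives about 70 mm of keeper travel, not the nominal 75 mm. Picking the flange corners is only good to a few millimetres, so I relied on the hard stop and did not push again.

**Bystanders:** The tape roll, sleeve and the yellow and orange look-alikes are where they were. The marker was never touched, but it was outside the last pictures, so I did not check it at the end.

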